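Make up the rice-cake mould set on its carrier

ROBOT

A 6-joint arm with a two-finger parallel gripper is mounted at the origin on the work surface. World frame = base frame: x ahead of the robot, y to its left, z up, the work surface at z = 0. Lengths are in mm, angles in rad, forces in N, time in s.
With the tool pointing down it reaches from about 400 to 925 mm from the base axis. Payload 12.5 kg.
Tool frame: the origin (TCP) lies on the mounting face of the last link; the fingertips stand 190 mm ahead of it and the grasp point (between the pads) lies 171 mm ahead of it (env.grasp_offset is the distance from the TCP to the grasp point, in mm); z points along the fingers, y is the direction in which the jaws open and shut (so a half turn about z gives the same grasp; the last joint's range is limited). The gripper opens to 95 mm and grips with 3 to 60 N. Pads are 20 mm wide; open, the fingers measure 119 mm over their backs; the gripper's body (75 mm by 180 mm) begins 59 mm behind the grasp point.
Start: joints at [-1.232, 0.491, 1.559, -0, 1.092, -0.106], TCP at [268.942, -564.177, 404.761] pointing down, gripper open.
Joint ranges: [-3.1, 3.1], [-0.84, 2.19], [0.05, 2.79], [-1.13, 4.28], [0.06, 2.93], [-2.69, 2.69]. Speed limits (rad/s): [2.22, 2.22, 2.79, 3.14, 3.14, 3.14].

INTERFACE

Orientations are given as [roll, pitch, yaw] about the fixed x, y, z axes, in that order (R = Rz(yaw) Ry(pitch) Rx(roll)).
In Python, from cell import env, viewer gives the robot as it stands.
- The arm moves only by the tool play_rows, never from a script. Its argument "increments" is a list of rows, each an object of numbers: "dx", "dy", "dz": the shift along the tool's x, y, z in mm; "rx", "ry", "rz": the turn, a rotation vector about the tool's x, y, z in units of 6 degrees (1.0 is 6 degrees). A call has 1 to 8 rows; each row is the pose to reach, as a shift and turn from the pose measured when the call began, along the tool's axes at that moment; what a row does not reach only later rows make up. A row lasts 1/12 s, in which the tool goes at most 41.7 mm and 7.16 degrees, less where a joint would pass 70% of its speed; a pose out of reach is approached as far as the arm can. A call with a gripper value outside its range is refused whole. "fingers" is the opening, from 0 (shut) to 1 (fully open), set as the call begins (left out, the last holds). The fingers move at their own pace and stop on an object; the grip force is fixed at half the most. Time passes only in rows, so rows that repeat a pose let the fingers close. It gives the time, the measured TCP pose, the force and the opening at its end, in the units of the state.
- env.state(): the state, without advancing time (a new reading comes with each control period).
- viewer.read_camera(name): name is "side" or "top" or "wrist"; returns a dict with "image" (480x640x3 uint8, red, green, blue), "fx", "fy", "cx", "cy" (pixels), "rvec" (rotation vector, rad) and "tvec" (3), from world to camera coordinates, as OpenCV has them. Camera axes: x right, y down, z forward; pixel columns grow to the right and rows downward; lengths in mm; the calibration is good to about 2 mm. A picture is of the moment at which its call begins. There is no depth.
- env.job_done(): hands the job in, once; it reports no verdict.
The state is a dict: "t": time; "joints": joint angles; "qvel": joint speeds; "tau": joint torques, N m; "eef_pos": TCP position; "tcp_rot": TCP orientation; "ft_force": force on the tool from outside, world axes, zero at the start; "moment": the same for the moment, N m; "opening": opening from 0.0 (shut) to 1.0 (fully open).
Only numpy, scipy, OpenCV 4.12 (cv2) and the standard library are available. Lean on these libraries where they do the work, as an engineer would, in place of code of your own. Each camera call takes 0.05 s, during which the arm holds its last target.

TASK

Make up the wooden rice-cake mould on its carrier, between the four steel posts and lined up with the carrier: first the slatted grate, on it the mould with the eight cells, on that the empty open collar, and on top the press board with its handle up. Set each piece down squarely and centred over the one below, without dropping it, and let go. Do not push the hand stamp, the jar and the steel bowl about.

Things in the scene. Friction and masses are not known exactly. Their poses are not given: they have to be found in the camera images.
- grate_mid (a point): Slatted grate, loose, pale wood, 120 x 60 mm and 22 mm thick: six slats across its width on top of three long battens, with gaps between the slats. The point is its centre, 11 mm above its underside. x along its length, y across, z up; same after a half turn.
- mould_mid (a point): Cell mould, loose, pale wood, 120 x 60 mm and 30 mm high: a block with eight open square cells (two rows of four), closed underneath. The point is its centre, 15 mm above its underside. x along its length, y across, z up; same after a half turn.
- collar_mid (a point): Collar, loose, pale wood, 120 x 60 mm and 26 mm high: an empty rectangular frame with 9 mm walls, open at top and bottom. The point is its centre (in the empty middle), 13 mm above its underside. x along its length, y across, z up; same after a half turn.
- press_mid (a point): Press board, loose, pale wood: a flat plain board 120 x 60 mm, 14 mm thick, on its middle a darker wooden handle bar 80 mm long (x), 20 mm wide (y) and 36 mm high; 50 mm high in all. The point is the middle of the handle bar, 32 mm above the board's underside. x along its length, y across, z up; same after a half turn.
- carrier: Fixed brown wooden deck 170 (x) by 56 mm (y), its top 30 mm above the bench, on two cross feet 100 mm wide. Origin: centre of its underside; x along it. Four steel rods, 10 mm thick, at x +-71, y +-20 mm, top 95 mm above the bench: a piece has 6 mm play at each end, sides open. Undersides in the stack, above the bench: grate 30, mould 52, collar 82, press 108 mm. Same after a half turn.
- stamp: Bystander: a turned pale wooden hand stamp, round, 48 mm across and 62 mm high, standing loose. Origin at the centre of its underside. Leave it.
- jar: Bystander: a small white jar with a steel lid, 52 mm across and 62 mm high, standing loose. Origin at the centre of its underside. Leave it.
- bowl: Bystander: a small steel bowl, 84 mm across and 32 mm high, standing loose. Origin at the centre of its underside. Leave it.
Things that resemble listed ones, but are neither listed nor needed, are in the scene too. What is shaped like the part that bears collar_mid but purple is not meant.

How it is judged:
By the outcome, as a careful person would: the job done as asked, in the order asked, and still so for the second after the job is handed in, with the robot touching nothing.
It also fails if it takes over 123 s, if anything falls off the work surface, if the arm or the gripper's body presses on something with over 40 N, if the wrist force passes 120 N, or if a joint passes its speed limit or range.

## Working session

There is one attempt and no reset: what is moved stays moved. The work goes in short steps, Python scripts to look and compute and a tool call to move; the robot and the scene stay as the last step left them, time stands still between calls to the robot, and variables do not carry over. Pictures are saved under pics/ and viewed, and the job is handed in when it is done.

Besides the shell and the picture viewer there is one more tool, called as name(argument=value, ...) on one line, values as JSON. play_rows: Moves the arm, as the interface text tells. Its arguments: {"type":"object","properties":{"increments":{"type":"array","items":{"type":"object","properties":{"dx":{"type":"number"},"dy":{"type":"number"},"dz":{"type":"number"},"rx":{"type":"number"},"ry":{"type":"number"},"rz":{"type":"number"}}}},"fingers":{"type":"number"}},"required":["increments"]}

```bash
ls; mkdir -p pics; python3 - <<'E'
from cell import env, viewer
import cv2, numpy as np
print(env.state())
for n in ("side","top","wrist"):
    c=viewer.read_camera(n)
    cv2.imwrite(f"pics/a_{n}.png",c["image"][:,:,::-1])
    print(n,c["fx"],c["fy"],c["cx"],c["cy"],c["rvec"],c["tvec"])
E
```

```text
pics
{'t': 0.0, 'joints': array([-1.23159358e+00,  4.91587806e-01,  1.55946731e+00, -5.71511338e-06,
        1.09168521e+00, -1.05620296e-01]), 'qvel': array([ 0.00181391, -0.00099428,  0.00012815,  0.0010717 , -0.00028477,
       -0.00132037]), 'tau': array([-8.22957245e-04, -6.12639356e+01, -2.58183289e+01,  6.91086729e-02,
        4.81446320e-02, -1.04907506e-04]), 'eef_pos': array([ 268.93447918, -564.14523011,  404.13792262]), 'tcp_rot': array([-3.14045084e+00, -1.15951810e-04,  4.44825612e-01]), 'ft_force': array([-0.60805262, -0.28124958, -0.93827022]), 'moment': array([-0.01445511, -0.01352422, -0.04276952]), 'opening': 1.000714403262063}
side 585.2595800127096 585.2595800127096 316.5756924767122 232.8471746308397 [ 2.19834243 -0.07428297  0.01877953] [-466.2490995    23.48747605 1297.22092907]
top 517.143428447112 517.143428447112 313.57590496457226 243.51359837628308 [ 2.17953015 -2.13583178  0.12442444] [ -56.60978217  455.88274902 1306.6438944 ]
wrist 357.4243204223251 357.4243204223251 320.5743820659705 238.87319839046964 [-2.45548074  1.54923524  0.21413248] [-623.93612177  -29.51624605  389.2500306 ]
```

View pics/a_side.png

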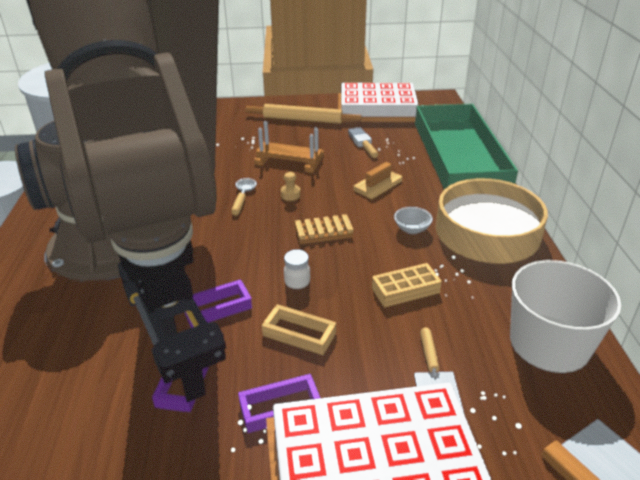

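View pics/a_top.png

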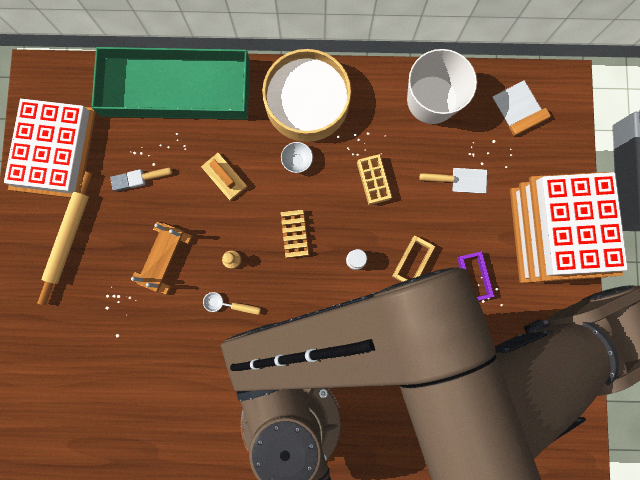

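View pics/a_wrist.png

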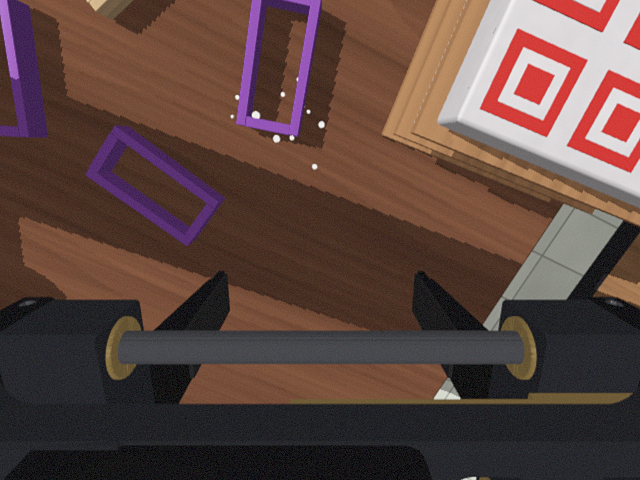

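```bash
cat > h.py <<'E'
import numpy as np, cv2
from scipy.spatial.transform import Rotation as R
def cam(c):
    K=np.array([[c["fx"],0,c["cx"]],[0,c["fy"],c["cy"]],[0,0,1]]);M=cv2.Rodrigues(np.array(c["rvec"],float))[0]
    return K,M,np.array(c["tvec"],float)
def ray(c,p):
    K,M,t=cam(c); d=M.T@np.linalg.inv(K)@np.array([p[0],p[1],1.]); return -M.T@t,d/np.linalg.norm(d)
def onz(c,p,z):
    o,d=ray(c,p); return o+d*(z-o[2])/d[2]
def tri(L):
    A=np.zeros((3,3));b=np.zeros(3)
    for c,p in L:
        o,d=ray(c,p);P=np.eye(3)-np.outer(d,d);A+=P;b+=P@o
    x=np.linalg.solve(A,b)
    res=[np.linalg.norm(np.cross(x-ray(c,p)[0],ray(c,p)[1])) for c,p in L]
    return x,np.round(res,1)
def proj(c,X):
    return cv2.projectPoints(np.array(X,float).reshape(-1,3),np.array(c["rvec"],float),np.array(c["tvec"],float),cam(c)[0],None)[0][:,0]
def crop(im,x0,y0,w,h,s):
    return cv2.resize(im[y0:y0+h,x0:x0+w],None,fx=s,fy=s,interpolation=cv2.INTER_CUBIC)
def Rt(s):
    r=s["tcp_rot"]; return R.from_euler("xyz",r).as_matrix()
def delta(s,P,yaw):
    """tool-frame shift/turn to get tcp at P, pointing down with given yaw (nearest half turn)"""
    Rm=Rt(s); Rg=R.from_euler("xyz",[np.pi,0,yaw]).as_matrix()
    d=Rm.T@(np.array(P)-s["eef_pos"]); rv=R.from_matrix(Rm.T@Rg).as_rotvec()/np.deg2rad(6)
    return np.round(d,1),np.round(rv,3)
E
python3 - <<'E'
from cell import env, viewer
from h import *
import pickle
s=viewer.read_camera("side");t=viewer.read_camera("top")
pickle.dump((s,t),open("c0.pkl","wb"))
print(ray(s,(320,240))[0],ray(t,(320,240))[0])
for n,p in dict(grate=(295,233),mould=(374,179),collar=(414,258),press=(223,176),carrier=(163,257),stamp=(232,259),jar=(357,259),bowl=(297,157)).items(): print(n,onz(t,p,20).round())
b=t["image"][:,:,::-1]
cv2.imwrite("pics/t1.png",crop(b,100,130,200,150,4))
cv2.imwrite("pics/t2.png",crop(b,270,130,200,150,4))
b=s["image"][:,:,::-1]
cv2.imwrite("pics/s1.png",crop(b,240,115,200,150,4))
cv2.imwrite("pics/s2.png",crop(b,250,210,200,150,4))
E
```

```text
[  413.44235616 -1062.25146835   775.50580866] [ 298.030437    -54.67083789 1351.49582802]
grate [484.   2.  20.]
mould [ 632. -203.   20.]
collar [ 425. -307.   20.]
press [632. 195.  20.]
carrier [415. 341.  20.]
stamp [413. 163.  20.]
jar [ 420. -160.   20.]
bowl [687.   1.  20.]
```

View pics/t1.png

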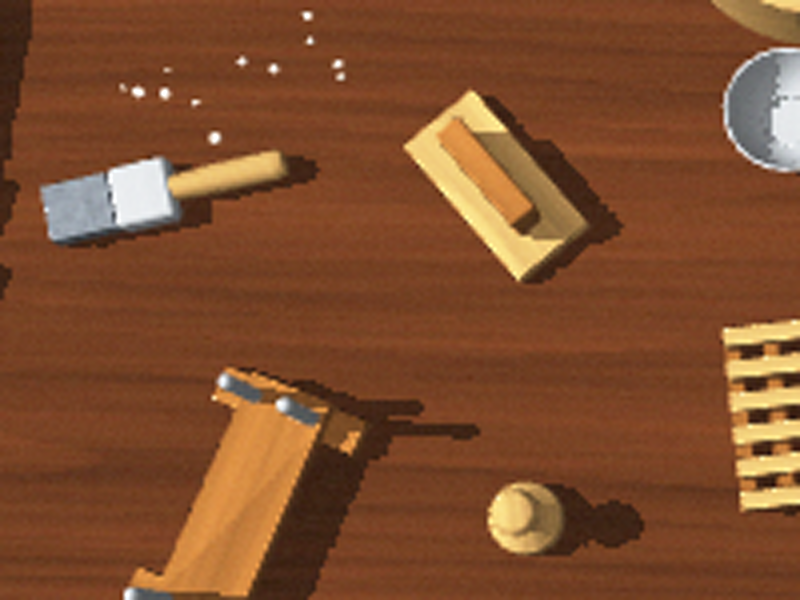

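View pics/t2.png

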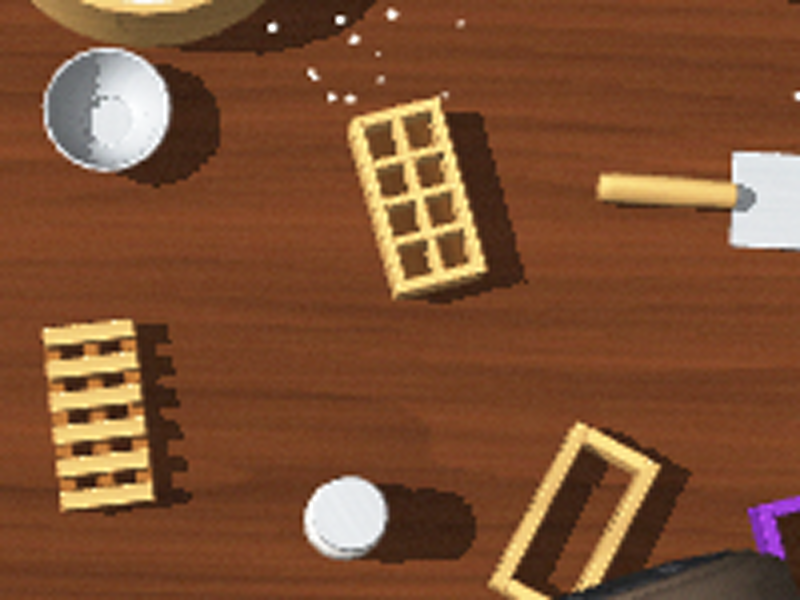

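View pics/s1.png

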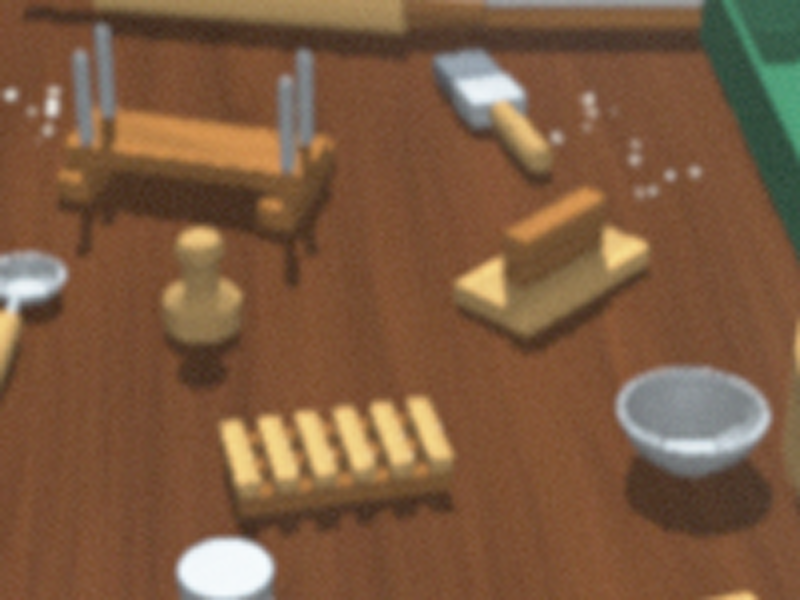

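View pics/s2.png

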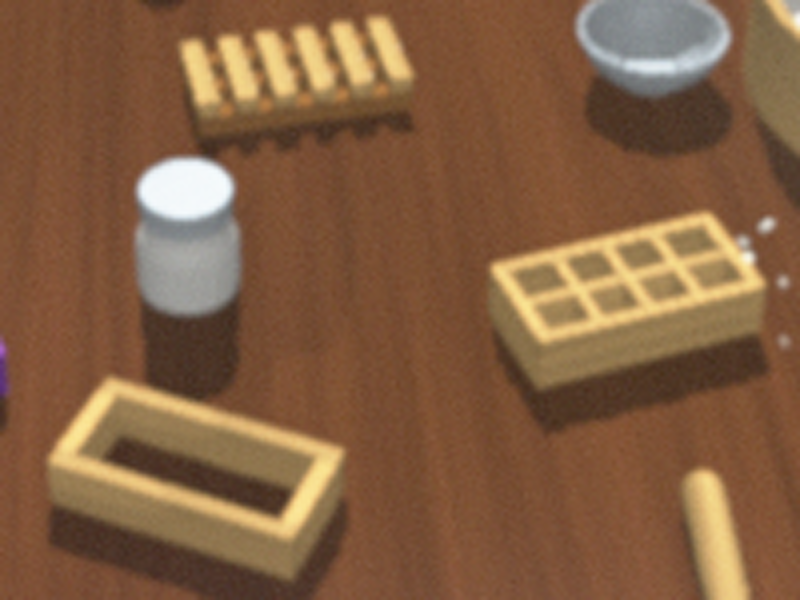

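```bash
python3 - <<'E'
from cell import env, viewer
from h import *
s=env.state();w=viewer.read_camera("wrist")
o,d=ray(w,(w["cx"],w["cy"]));Rm=Rt(s)
print("cam in tool",Rm.T@(o-s["eef_pos"]),"dir",Rm.T@d, "x axis",Rm.T@cam(w)[1][0])
print(Rm.round(3), env.grasp_offset)
g=s["eef_pos"]+Rm@np.array([0,0,171.]);print("grasp px",proj(w,g),g)
import pickle
S,T=pickle.load(open("c0.pkl","rb"))
b=cv2.cvtColor(T["image"],cv2.COLOR_RGB2HSV)
for n,(x,y) in dict(grate=(295,233),mould=(374,179),collar=(414,258),press=(223,176),carrier=(163,257)).items():
    sub=b[y-45:y+45,x-35:x+35]
    m=((sub[...,0]>10)&(sub[...,0]<28)&(sub[...,2]>140)&(sub[...,1]>60)).astype(np.uint8)
    m=cv2.morphologyEx(m,cv2.MORPH_CLOSE,np.ones((5,5)))
    cs,_=cv2.findContours(m,0,1);c=max(cs,key=cv2.contourArea)
    r=cv2.minAreaRect(c);p=cv2.boxPoints(r)+[x-35,y-45]
    W=np.array([onz(T,q,25)[:2] for q in p]);print(n,p.round(1).tolist(),W.mean(0).round(),[round(np.linalg.norm(W[i]-W[i-1])) for i in range(4)],[round(np.degrees(np.arctan2(*(W[i]-W[i-1])[::-1]))) for i in range(4)])
E
```

```text
cam in tool [76.68942272 -0.66888624 22.03858641] dir [-2.69923581e-01  1.15960247e-04  9.62881741e-01] x axis [ 1.92851840e-04  9.99999979e-01 -6.63684670e-05]
[[ 0.903  0.43  -0.   ]
 [ 0.43  -0.903  0.   ]
 [ 0.    -0.    -1.   ]] 171.3
grasp px [[321.97725028 312.11812736]] [ 268.90576009 -564.09490371  233.47581306]
grate [[279.6, 211.7], [302.7, 209.0], [308.0, 254.4], [285.0, 257.1]] [484.   4.] [120, 61, 120, 60] [8, -82, -172, 98]
mould [[351.4, 153.2], [378.3, 145.1], [393.7, 196.3], [366.8, 204.4]] [ 643. -198.] [143, 74, 143, 74] [17, -72, -163, 108]
collar [[385.5, 300.6], [402.9, 232.2], [435.7, 240.5], [418.2, 308.9]] [ 393. -298.] [86, 182, 87, 182] [77, -14, -103, 166]
press [[200.0, 166.2], [217.2, 151.4], [246.2, 185.2], [229.0, 200.0]] [632. 194.] [120, 60, 120, 59] [42, -47, -138, 133]
carrier [[129.5, 281.2], [154.3, 219.1], [189.9, 233.3], [165.0, 295.4]] [414. 348.] [99, 171, 101, 171] [70, -19, -111, 161]
```

```bash
python3 - <<'E'
from cell import env
from h import *
print(delta(env.state(),[484,4,320],np.deg2rad(186)))
E
```

```text
(array([ 438.6, -420.4,   84.7]), array([-0.0000e+00, -4.0000e-03, -2.6753e+01]))
```

play_rows(increments=[{"dx":28,"dy":-26,"dz":0,"rz":-1.15},{"dx":56,"dy":-52,"dz":0,"rz":-2.3},{"dx":84,"dy":-78,"dz":0,"rz":-3.45},{"dx":112,"dy":-104,"dz":0,"rz":-4.6},{"dx":140,"dy":-130,"dz":0,"rz":-5.75},{"dx":168,"dy":-156,"dz":0,"rz":-6.9},{"dx":196,"dy":-182,"dz":0,"rz":-8.05},{"dx":224,"dy":-208,"dz":0,"rz":-9.2}], fingers=1)

```text
invalid input
```

```bash
python3 - <<'E'
from cell import env
from h import *
print(delta(env.state(),[484,4,320],np.deg2rad(186)))
E
```

```text
(array([ 438.6, -420.4,   84.7]), array([-0.0000e+00, -4.0000e-03, -2.6753e+01]))
```

play_rows(increments=[{"dx":28,"dy":-26,"dz":0,"rx":0,"ry":0,"rz":-1.15},{"dx":56,"dy":-52,"dz":0,"rx":0,"ry":0,"rz":-2.3},{"dx":84,"dy":-78,"dz":0,"rx":0,"ry":0,"rz":-3.45},{"dx":112,"dy":-104,"dz":0,"rx":0,"ry":0,"rz":-4.6},{"dx":140,"dy":-130,"dz":0,"rx":0,"ry":0,"rz":-5.75},{"dx":168,"dy":-156,"dz":0,"rx":0,"ry":0,"rz":-6.9},{"dx":196,"dy":-182,"dz":0,"rx":0,"ry":0,"rz":-8.05},{"dx":224,"dy":-208,"dz":0,"rx":0,"ry":0,"rz":-9.2}], fingers=1)

```text
t: 0.97
eef_pos: [381.9, -278.3, 404.8]
tcp_rot: [3.141, -0.0, 1.414]
ft_force: [1.5, -0.7, -0.6]
opening: 0.999
```

```bash
python3 - <<'E'
from cell import env
from h import *
print(delta(env.state(),[484,4,320],np.deg2rad(186)))
E
```

```text
(array([294.8,  56.8,  84.8]), array([ 2.0000e-03, -0.0000e+00, -1.7499e+01]))
```

play_rows(increments=[{"dx":37,"dy":7,"dz":5,"rx":0,"ry":0,"rz":-1.15},{"dx":74,"dy":14,"dz":15,"rx":0,"ry":0,"rz":-2.3},{"dx":111,"dy":21,"dz":26,"rx":0,"ry":0,"rz":-3.45},{"dx":148,"dy":28,"dz":37,"rx":0,"ry":0,"rz":-4.6},{"dx":185,"dy":36,"dz":49,"rx":0,"ry":0,"rz":-5.75},{"dx":222,"dy":43,"dz":61,"rx":0,"ry":0,"rz":-6.9},{"dx":258,"dy":50,"dz":73,"rx":0,"ry":0,"rz":-8.05},{"dx":294,"dy":57,"dz":84,"rx":0,"ry":0,"rz":-9.2}])

```text
t: 1.63
eef_pos: [484.4, 5.1, 320.3]
tcp_rot: [3.141, 0.0, 2.383]
ft_force: [0.3, -1.6, -0.3]
opening: 0.999
```

play_rows(increments=[{"dx":0,"dy":0,"dz":0,"rx":0,"ry":0,"rz":-1.15},{"dx":0,"dy":0,"dz":0,"rx":0,"ry":0,"rz":-2.3},{"dx":0,"dy":0,"dz":0,"rx":0,"ry":0,"rz":-3.45},{"dx":0,"dy":0,"dz":0,"rx":0,"ry":0,"rz":-4.6},{"dx":0,"dy":0,"dz":0,"rx":0,"ry":0,"rz":-5.75},{"dx":0,"dy":0,"dz":0,"rx":0,"ry":0,"rz":-6.9},{"dx":0,"dy":0,"dz":0,"rx":0,"ry":0,"rz":-8.1},{"dx":0,"dy":0,"dz":0,"rx":0,"ry":0,"rz":-8.3}])

```text
t: 2.3
eef_pos: [484.4, 5.1, 320.3]
tcp_rot: [-3.142, 0.001, -3.025]
ft_force: [0.2, 0.7, -0.3]
opening: 0.999
```

```bash
python3 - <<'E'
from cell import env, viewer
from h import *
import pickle
print(delta(env.state(),[484,4,320],np.deg2rad(186)))
print(env.state()["t"],env.state()["joints"])
C={n:viewer.read_camera(n) for n in ("wrist","top","side")}
pickle.dump((C,env.state()),open("c1.pkl","wb"))
for n in C: cv2.imwrite(f"pics/b_{n}.png",C[n]["image"][:,:,::-1])
E
```

```text
(array([ 0.6, -1.1,  0.3]), array([-0.001,  0.005,  0.115]))
2.3 [-1.25880090e-01  4.11154112e-01  1.99017704e+00  8.88710391e-05
  7.39695549e-01 -1.81349832e+00]
```

View pics/b_wrist.png

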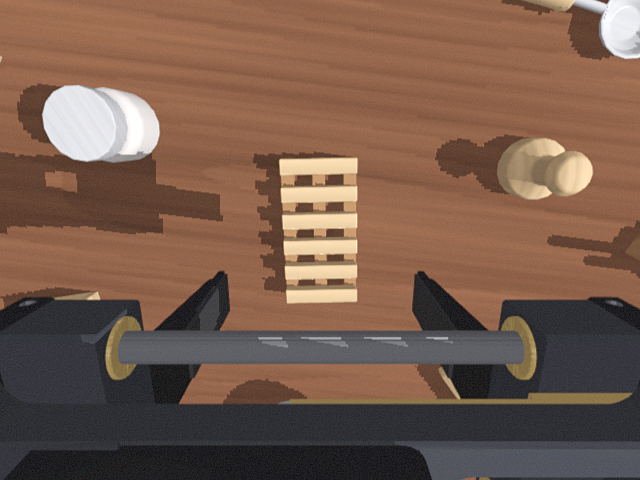

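View pics/b_top.png

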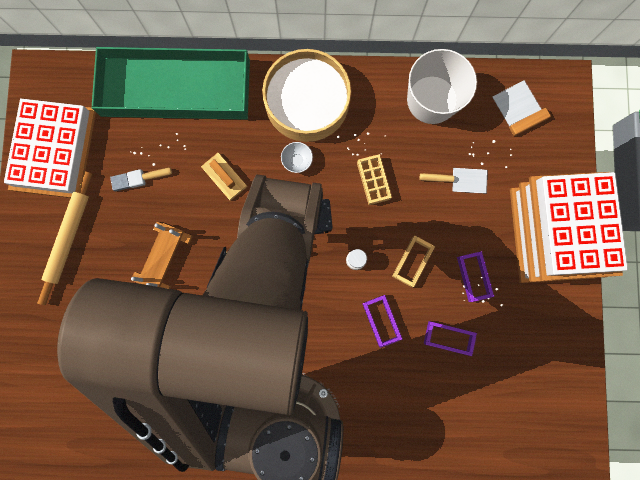

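```bash
cat >> h.py <<'E'
def quad(mask):
    cs,_=cv2.findContours(mask.astype(np.uint8),cv2.RETR_EXTERNAL,cv2.CHAIN_APPROX_NONE);c=max(cs,key=cv2.contourArea)
    h=cv2.convexHull(c)
    for e in np.arange(1,15,.5):
        a=cv2.approxPolyDP(h,e,True)
        if len(a)<=4: break
    return a[:,0].astype(float),cv2.contourArea(h),h
def rectinfo(W):
    W=np.array(W)[:,:2]; L=[np.linalg.norm(W[i]-W[i-1]) for i in range(4)]
    i=int(np.argmax([L[k]+L[(k+2)%4] for k in range(2)])); v=(W[i]-W[i-1])-(W[(i+2)%4]-W[i+1])
    return W.mean(0).round(1),np.round(L,1),round(np.degrees(np.arctan2(v[1],v[0]))%180,2)
E
python3 - <<'E'
from h import *
import pickle
C,s=pickle.load(open("c1.pkl","rb"))
w=C["wrist"];hs=cv2.cvtColor(w["image"],cv2.COLOR_RGB2HSV)
for p in [(170,320),(165,60+200),(230,200)]: print(hs[p[0],p[1]],)
print(hs[166,320],hs[220,320],hs[180,300],hs[240,420])
m=(hs[...,2]>190)&(hs[...,1]<130)&(hs[...,0]<30); m[:140]=0;m[315:]=0;m[:,:240]=0;m[:,400:]=0
q,a,h=quad(m);print(q.tolist(),a)
for z in (20,22,24): print(z,rectinfo([onz(w,p,z) for p in q]))
E
```

```text
[ 18  78 238]
[  8 119  88]
[ 11 120 147]
[ 18  75 245] [ 18  74 247] [ 14 135  96] [ 12 122 157]
[[357.0, 159.0], [355.0, 184.0], [282.0, 185.0], [280.0, 159.0]] 1999.5
20 (array([433.9,  -1.6]), array([58.6, 19. , 56.6, 19.7]), np.float64(97.09))
22 (array([433.7,  -1.6]), array([58.2, 18.8, 56.2, 19.6]), np.float64(97.09))
24 (array([433.5,  -1.6]), array([57.7, 18.7, 55.8, 19.5]), np.float64(97.09))
```

```bash
cat >> h.py <<'E'
def wrect(c,mask,z,minA=40):
    n,l,st,_=cv2.connectedComponentsWithStats(mask.astype(np.uint8))
    m=np.isin(l,[i for i in range(1,n) if st[i,4]>=minA])
    ys,xs=np.nonzero(m); h=cv2.convexHull(np.stack([xs,ys],1).astype(np.float32))[:,0]
    W=np.array([onz(c,p,z)[:2] for p in h]).astype(np.float32)
    r=cv2.minAreaRect(W); b=cv2.boxPoints(r)
    return rectinfo(b),b
E
python3 - <<'E'
from h import *
import pickle
C,s=pickle.load(open("c1.pkl","rb"))
w=C["wrist"];hs=cv2.cvtColor(w["image"],cv2.COLOR_RGB2HSV)
m=(hs[...,2]>190)&(hs[...,1]<130)&(hs[...,0]<30); m[:140]=0;m[315:]=0;m[:,:240]=0;m[:,400:]=0
for z in (20,22,24):
  r,b=wrect(w,m,z); print(z,r)
print(proj(w,np.c_[b,[24]*4]).round(1).tolist())
# height: triangulate corners top(c0)+side(c0)
S,T=pickle.load(open("c0.pkl","rb"))
# corners by eye from crops: side s1 offset(240,115)/4 ; top t2 offset (270,130)/4
sd=lambda x,y:(240+x/4,115+y/4); tp=lambda x,y:(270+x/4,130+y/4)
# grate corners: far-left.. (top view top-left = +x,+y)
print("TR(+x,-y)",tri([(S,sd(433,397)),(T,tp(133,320))]) if 0 else "")
for a,b_ in [((450,460),(133,320)),((222,424),(62,508)),((240,490),(153,500)),((428,398),(43,330))]:
    x,r=tri([(S,sd(*a)),(T,tp(*b_))]);print(a,x.round(1),r)
E
```

```text
20 (array([483.1,   5.2], dtype=float32), array([120. ,  59.8, 120. ,  59.8], dtype=float32), np.float32(8.01))
22 (array([482.6,   5.2], dtype=float32), array([119.1,  59.3, 119.1,  59.3], dtype=float32), np.float32(8.01))
24 (array([482. ,   5.1], dtype=float32), array([118.3,  58.9, 118.3,  58.9], dtype=float32), np.float32(8.01))
[[357.3, 157.2], [278.7, 159.0], [286.4, 303.1], [356.6, 301.6]]
TR(+x,-y) 
(450, 460) [545.8 -18.5  18.7] [0.1 0.1]
(222, 424) [421.2  24.5  20. ] [0. 0.]
(240, 490) [428.5 -34.1  16.3] [0.5 0.5]
(428, 398) [538.6  40.1  20.6] [1. 1.]
```

```bash
python3 - <<'E'
from cell import env
from h import *
print(delta(env.state(),[482.7,5.2,193],np.deg2rad(188)))
E
```

```text
(array([  1.7,   0.3, 127.3]), array([-0.001,  0.005, -0.311]))
```

play_rows(increments=[{"dx":0.8,"dy":0.2,"dz":30,"rx":0,"ry":0,"rz":-0.31},{"dx":1.7,"dy":0.3,"dz":60,"rx":0,"ry":0,"rz":-0.31},{"dx":1.7,"dy":0.3,"dz":85,"rx":0,"ry":0,"rz":-0.31},{"dx":1.7,"dy":0.3,"dz":105,"rx":0,"ry":0,"rz":-0.31},{"dx":1.7,"dy":0.3,"dz":118,"rx":0,"ry":0,"rz":-0.31},{"dx":1.7,"dy":0.3,"dz":125,"rx":0,"ry":0,"rz":-0.31},{"dx":1.7,"dy":0.3,"dz":127,"rx":0,"ry":0,"rz":-0.31},{"dx":1.7,"dy":0.3,"dz":127,"rx":0,"ry":0,"rz":-0.31}])

```text
t: 3.12
eef_pos: [482.8, 5.2, 193.3]
tcp_rot: [3.142, 0.0, -3.003]
ft_force: [0.1, 0.2, -0.3]
opening: 1.001
```

```bash
python3 - <<'E'
from cell import env, viewer
from h import *
print(delta(env.state(),[482.7,5.2,193],np.deg2rad(188)))
w=viewer.read_camera("wrist");cv2.imwrite("pics/c1.png",w["image"][:,:,::-1])
E
```

```text
(array([ 0.1, -0. ,  0.3]), array([ 0.001,  0.001, -0.014]))
```

View pics/c1.png

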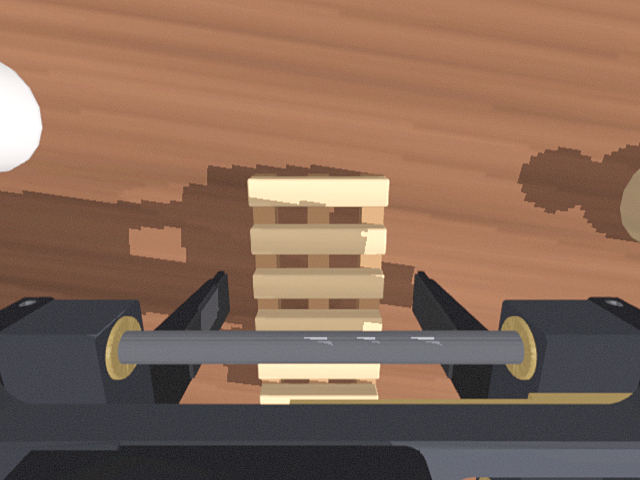

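play_rows(fingers=0, increments=[{"dx":0,"dy":0,"dz":0,"rx":0,"ry":0,"rz":0},{"dx":0,"dy":0,"dz":0,"rx":0,"ry":0,"rz":0},{"dx":0,"dy":0,"dz":0,"rx":0,"ry":0,"rz":0},{"dx":0,"dy":0,"dz":0,"rx":0,"ry":0,"rz":0},{"dx":0,"dy":0,"dz":0,"rx":0,"ry":0,"rz":0},{"dx":0,"dy":0,"dz":0,"rx":0,"ry":0,"rz":0},{"dx":0,"dy":0,"dz":0,"rx":0,"ry":0,"rz":0},{"dx":0,"dy":0,"dz":0,"rx":0,"ry":0,"rz":0}])

```text
t: 3.83
eef_pos: [482.9, 5.2, 193.9]
tcp_rot: [-3.141, 0.001, -3.003]
ft_force: [-0.8, 1.0, 4.5]
opening: 0.63
```

play_rows(increments=[{"dx":0,"dy":0,"dz":-5,"rx":0,"ry":0,"rz":0},{"dx":0,"dy":0,"dz":-15,"rx":0,"ry":0,"rz":0},{"dx":0,"dy":0,"dz":-35,"rx":0,"ry":0,"rz":0},{"dx":0,"dy":0,"dz":-60,"rx":0,"ry":0,"rz":0},{"dx":0,"dy":0,"dz":-90,"rx":0,"ry":0,"rz":0},{"dx":0,"dy":0,"dz":-120,"rx":0,"ry":0,"rz":0},{"dx":0,"dy":0,"dz":-145,"rx":0,"ry":0,"rz":0},{"dx":0,"dy":0,"dz":-160,"rx":0,"ry":0,"rz":0}])

```text
t: 4.5
eef_pos: [482.4, 5.3, 357.3]
tcp_rot: [-3.141, 0.004, -3.003]
ft_force: [-0.1, -0.2, -2.0]
opening: 0.63
```

```bash
python3 - <<'E'
from cell import env, viewer
from h import *
w=viewer.read_camera("wrist");cv2.imwrite("pics/c2.png",w["image"][:,:,::-1])
t=viewer.read_camera("top");s=viewer.read_camera("side")
a=crop(t["image"][:,:,::-1],115,205,100,100,4);b=crop(s["image"][:,:,::-1],240,110,100,75,4)
cv2.imwrite("pics/c2t.png",a);cv2.imwrite("pics/c2s.png",crop(s["image"][:,:,::-1],245,115,90,66,8))
cv2.imwrite("pics/c2t.png",crop(t["image"][:,:,::-1],115,215,100,75,8))
E
```

```text
(no output)
```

View pics/c2.png

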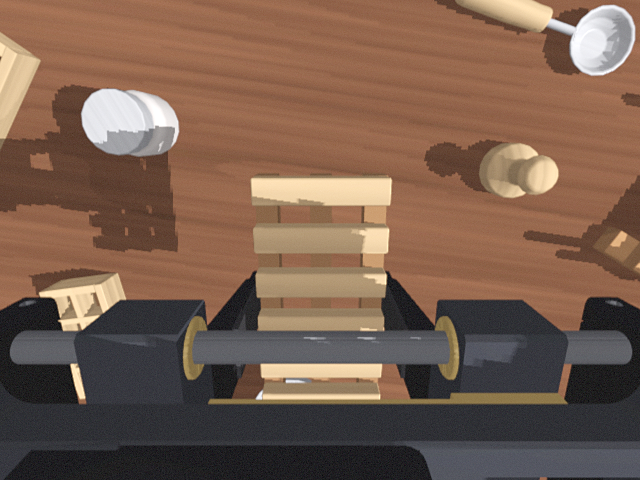

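View pics/c2t.png

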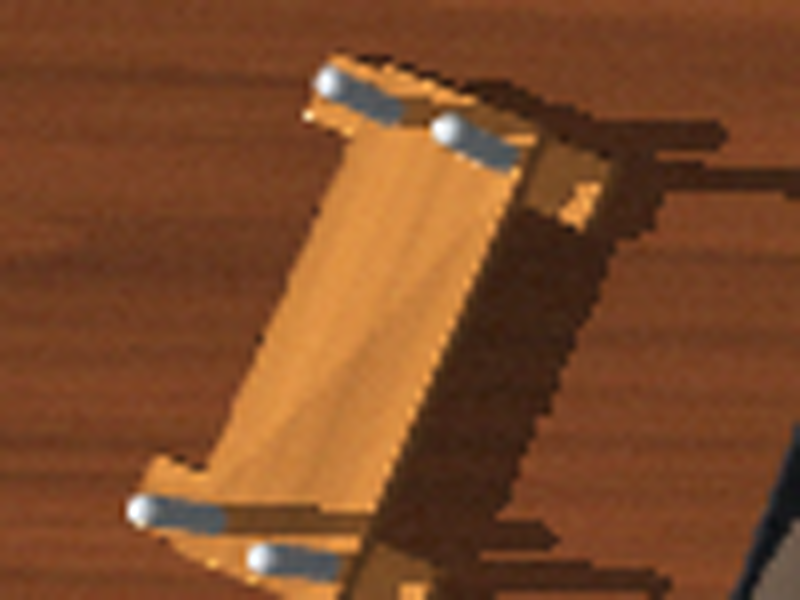

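View pics/c2s.png

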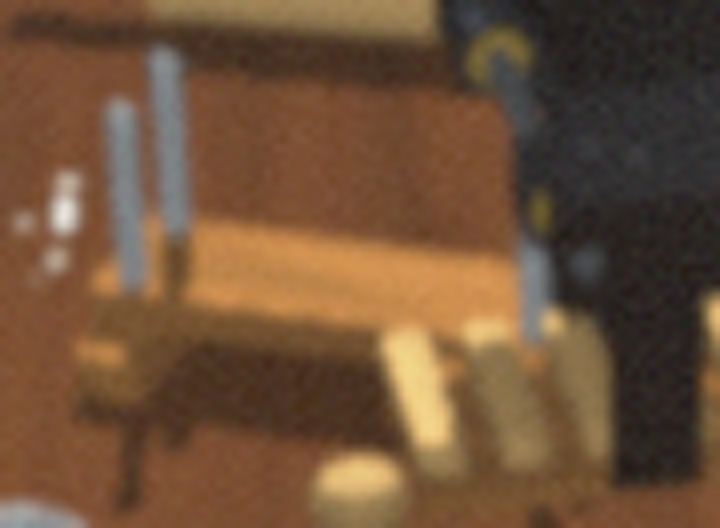

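```bash
python3 - <<'E'
from h import *
import pickle
S,T=pickle.load(open("c0.pkl","rb"))
tp=[(327,83),(448,130),(142,510),(262,557)]
tp=[(115+x/8-.4,215+y/8-.4) for x,y in tp]
sd=[(305,54),(287,80),(103,29),(81,54)]
sd=[(240+x/4-.4,115+y/4-.4) for x,y in sd]
for a,b in zip(tp,sd): x,r=tri([(T,a),(S,b)]);print(x.round(1),r)
P=np.array([onz(T,a,94) for a in tp]);print(P.round(1),P.mean(0).round(1))
v=(P[0]+P[1]-P[2]-P[3])/2;print(v.round(1),np.linalg.norm(v),np.degrees(np.arctan2(v[1],v[0]))); u=P[0]-P[1];print(np.linalg.norm(u),np.degrees(np.arctan2(u[1],u[0])))
E
```

```text
[487.3 342.7  93.1] [0. 0.]
[473.3 304.4  93.8] [0.1 0.1]
[354.5 391.3  93.7] [0.3 0.3]
[340.7 353.8  94.1] [0.5 0.5]
[[487.1 342.4  94. ]
 [473.2 304.3  94. ]
 [354.8 391.2  94. ]
 [341.3 353.8  94. ]] [414.1 347.9  94. ]
[132.1 -49.2  -0. ] 140.98076766633065 -20.407310830024155
40.48702164102948 69.99074229678409
```

```bash
python3 - <<'E'
from cell import env
from h import *
print(delta(env.state(),[522,308,470],np.deg2rad(159.8)))
E
```

```text
(array([ -81.5,  294.2, -115. ]), array([0.   , 0.036, 4.69 ]))
```

play_rows(increments=[{"dx":-6,"dy":20,"dz":-10,"rx":0,"ry":0,"rz":0.4},{"dx":-14,"dy":52,"dz":-22,"rx":0,"ry":0,"rz":1},{"dx":-23,"dy":84,"dz":-35,"rx":0,"ry":0,"rz":1.6},{"dx":-33,"dy":119,"dz":-48,"rx":0,"ry":0,"rz":2.2},{"dx":-43,"dy":154,"dz":-61,"rx":0,"ry":0,"rz":2.8},{"dx":-53,"dy":189,"dz":-75,"rx":0,"ry":0,"rz":3.4},{"dx":-63,"dy":224,"dz":-88,"rx":0,"ry":0,"rz":4},{"dx":-72,"dy":257,"dz":-101,"rx":0,"ry":0,"rz":4.5}])

```text
t: 5.32
eef_pos: [517.7, 271.9, 454.9]
tcp_rot: [-3.141, 0.002, 2.806]
ft_force: [1.2, -0.5, -1.7]
opening: 0.626
```

play_rows(increments=[{"dx":-5,"dy":20,"dz":-8,"rx":0,"ry":0,"rz":0.2},{"dx":-8,"dy":33,"dz":-14,"rx":0,"ry":0,"rz":0.2},{"dx":-9,"dy":37,"dz":-14,"rx":0,"ry":0,"rz":0.2},{"dx":-9,"dy":37,"dz":-14,"rx":0,"ry":0,"rz":0.2}])

```text
t: 5.65
eef_pos: [538.7, 304.5, 467.0]
tcp_rot: [-3.139, -0.0, 2.786]
ft_force: [-0.3, -0.3, -2.7]
opening: 0.631
```

```bash
python3 - <<'E'
from cell import env, viewer
from h import *
import pickle
w=viewer.read_camera("wrist");cv2.imwrite("pics/d1.png",w["image"][:,:,::-1]);pickle.dump((w,env.state()),open("d1.pkl","wb"))
print(delta(env.state(),[522,308,470],np.deg2rad(159.8)))
E
```

```text
(array([16.9, -1.7, -3. ]), array([-0.027, -0.004, -0.035]))
```

View pics/d1.png

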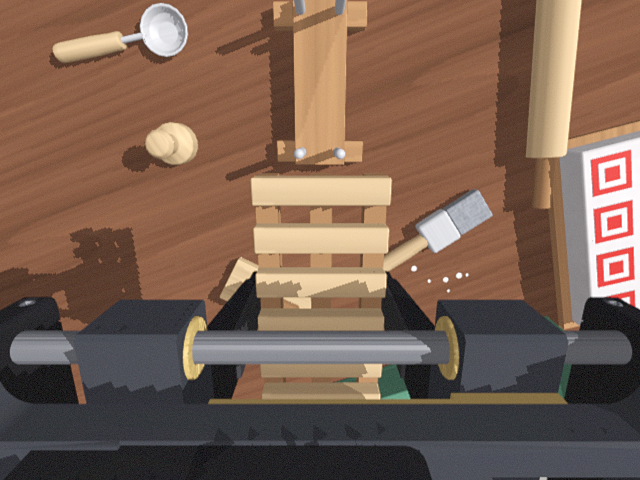

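play_rows(increments=[{"dx":12,"dy":-2,"dz":-10,"rx":0,"ry":0,"rz":0},{"dx":24,"dy":-2,"dz":-25,"rx":0,"ry":0,"rz":0},{"dx":24,"dy":-2,"dz":-25,"rx":0,"ry":0,"rz":0},{"dx":24,"dy":-2,"dz":-25,"rx":0,"ry":0,"rz":0}])

```text
t: 6.03
eef_pos: [514.4, 309.7, 492.9]
tcp_rot: [-3.14, 0.001, 2.785]
ft_force: [0.3, -0.9, -0.3]
opening: 0.627
```

```bash
python3 - <<'E'
from cell import env, viewer
from h import *
import pickle
w=viewer.read_camera("wrist");pickle.dump((w,env.state()),open("d1.pkl","wb"))
b=w["image"][:,:,::-1]
cv2.imwrite("pics/d2.png",crop(b,230,0,190,200,3));print(env.state()["t"])
cv2.imwrite("pics/d3.png",crop(b,240,160,160,80,5))
E
```

```text
6.0833
```

View pics/d2.png

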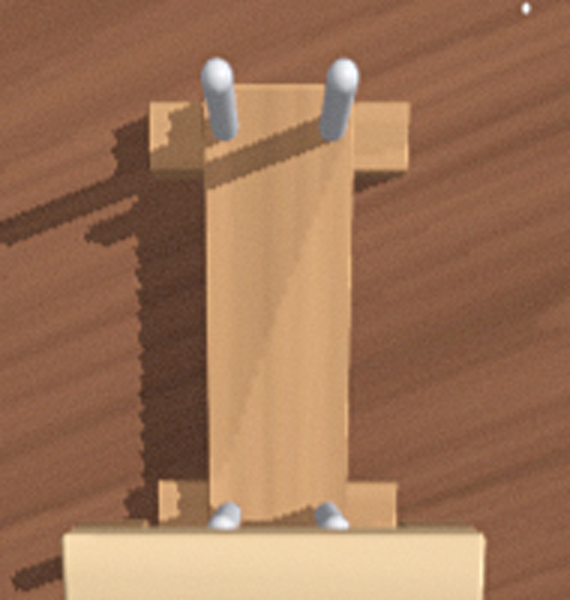

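View pics/d3.png

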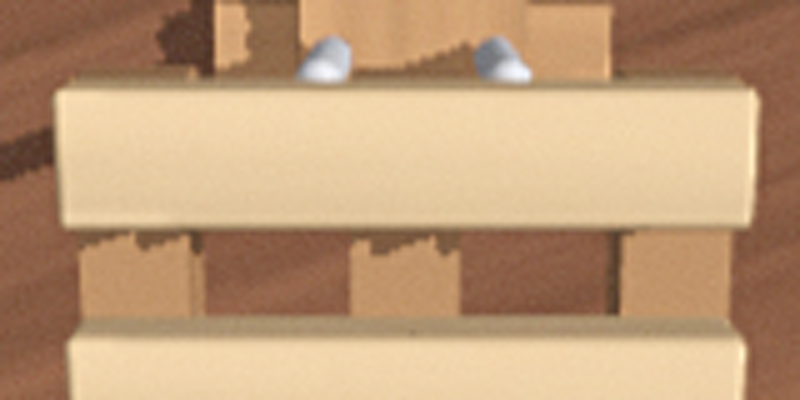

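```bash
python3 - <<'E'
from h import *
import pickle
w,s=pickle.load(open("d1.pkl","rb"));Rm=Rt(s);E=s["eef_pos"];print(E)
tool=lambda X:Rm.T@(X-E)
zt=E[2]-171.9
for p in [(251.4,177.8),(391.2,177.5)]: print("grate front",tool(onz(w,p,zt)).round(1))
for p in [(302.1,24.8),(344.1,24.8),(305,173.5),(340.1,173.5)]: X=onz(w,p,95);print("post",X.round(1),tool(X).round(1))
for p in [(205,86),(352,86),(208,170),(351,170),(210,480),(347,480)]: X=onz(w,(230+p[0]/3-.33,p[1]/3-.33),30);print("deck",X.round(1),tool(X).round(1))
E
```

```text
[514.84051571 309.6480037  492.14908841]
grate front [ 60.8 -28.  172. ]
grate front [ 60.9  30.3 171.8]
post [341.5 355.8  95. ] [178.6 -16.2 397.2]
post [355.2 392.6  95. ] [178.6  23.1 397.1]
post [470.6 309.   95. ] [ 41.3 -15.  397.2]
post [483.3 343.2  95. ] [ 41.3  21.5 397.1]
deck [325.6 353.6  30. ] [192.7 -23.6 462.2]
deck [344.4 404.1  30. ] [192.7  30.2 462.1]
deck [352.  344.5  30. ] [164.8 -23.  462.2]
deck [370.6 394.5  30. ] [164.8  30.4 462.1]
deck [457.7 304.1  30. ] [ 51.6 -24.  462.2]
deck [476.9 355.7  30. ] [ 51.6  31.1 462.1]
```

play_rows(increments=[{"dx":15,"dy":0,"dz":20,"rx":0,"ry":0,"rz":0},{"dx":32,"dy":1,"dz":45,"rx":0,"ry":0,"rz":0},{"dx":50,"dy":1,"dz":75,"rx":0,"ry":0,"rz":0},{"dx":68,"dy":2,"dz":108,"rx":0,"ry":0,"rz":0},{"dx":86,"dy":2.3,"dz":138,"rx":0,"ry":0,"rz":0},{"dx":100,"dy":2.3,"dz":165,"rx":0,"ry":0,"rz":0},{"dx":106.8,"dy":2.3,"dz":180,"rx":0,"ry":0,"rz":0},{"dx":106.8,"dy":2.3,"dz":182,"rx":0,"ry":0,"rz":0}])

```text
t: 6.75
eef_pos: [414.0, 348.3, 306.9]
tcp_rot: [-3.134, -0.004, 2.786]
ft_force: [0.1, -0.3, -1.2]
opening: 0.627
```

play_rows(increments=[{"dx":0,"dy":0,"dz":0,"rx":0,"ry":0,"rz":0},{"dx":0,"dy":0,"dz":0,"rx":0,"ry":0,"rz":0}])

```text
t: 6.92
eef_pos: [414.6, 348.0, 307.0]
tcp_rot: [-3.134, -0.004, 2.786]
ft_force: [1.0, 0.4, -1.3]
opening: 0.628
```

```bash
python3 - <<'E'
from cell import env, viewer
from h import *
import pickle
w=viewer.read_camera("wrist");t=viewer.read_camera("top");s=viewer.read_camera("side");pickle.dump((w,env.state()),open("d2.pkl","wb"))
b=w["image"][:,:,::-1]
cv2.imwrite("pics/e1.png",b);print(env.state()["t"],env.state()["eef_pos"])
cv2.imwrite("pics/e2.png",crop(s["image"][:,:,::-1],215,90,150,100,5))
E
```

```text
7.0667 [414.67202851 348.09165003 307.86436892]
```

View pics/e1.png

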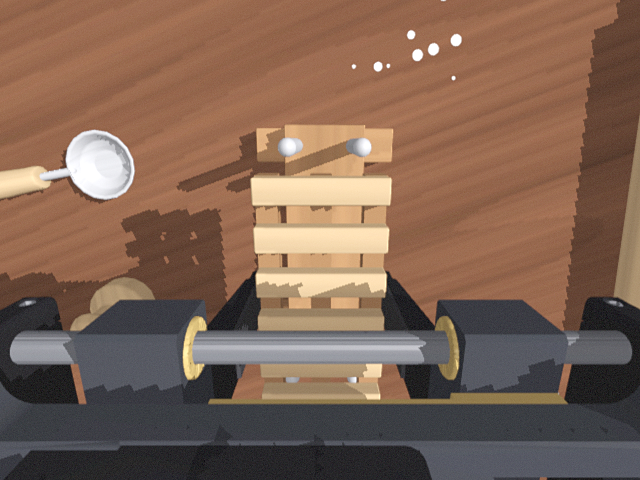

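View pics/e2.png

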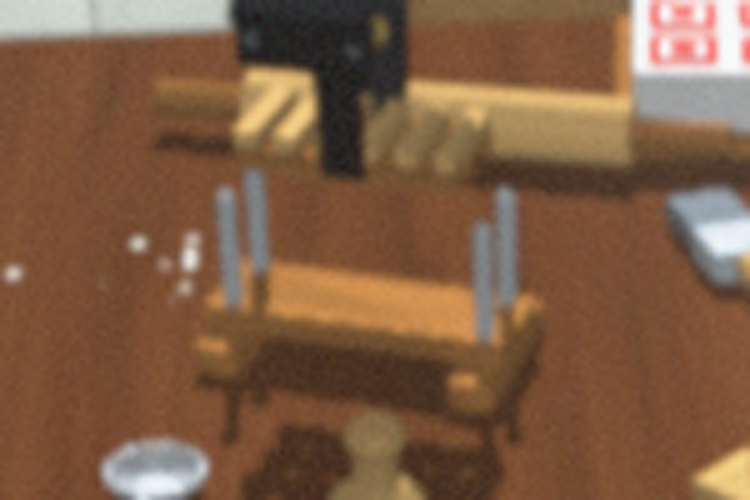

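```bash
python3 - <<'E'
from h import *
import pickle
w,s=pickle.load(open("d2.pkl","rb"));Rm=Rt(s);E=s["eef_pos"]
b=w["image"][:,:,::-1]
cv2.imwrite("pics/e3.png",crop(b,240,120,160,70,5));cv2.imwrite("pics/e4.png",crop(b,240,360,160,50,5))
tool=lambda X:Rm.T@(X-E)
zt=E[2]-171.9
for p in [(251.4,177.8),(391.2,177.5)]: print("grate front",tool(onz(w,p,zt)).round(1))
for p in [(287.5,147),(360.5,147),(292,380),(352,380)]: X=onz(w,p,95);print("post",X.round(1),tool(X).round(1))
E
```

```text
grate front [ 60.9 -28.2 172.2]
grate front [ 61.   29.7 171.9]
post [340.1 356.7  95. ] [ 72.3 -16.7 213.1]
post [353.2 392.   95. ] [ 72.4  21.  212.9]
post [471.3 307.2  95. ] [-67.8 -17.3 212.8]
post [484.1 342.2  95. ] [-67.6  20.  212.6]
```

View pics/e3.png

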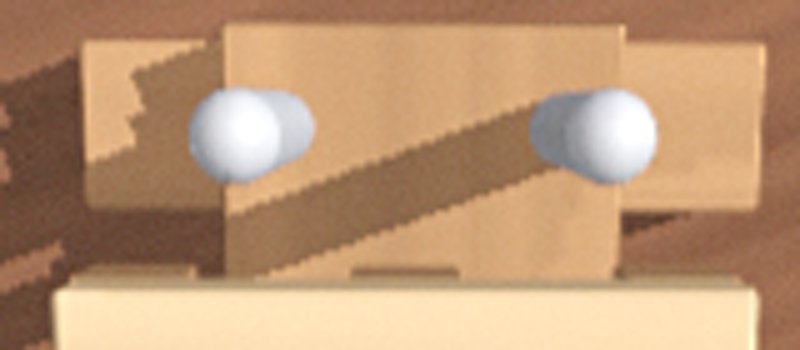

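View pics/e4.png

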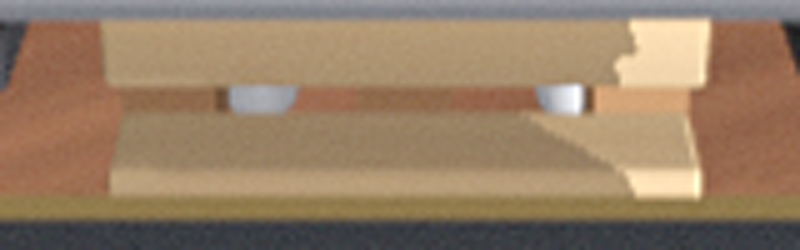

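```bash
python3 - <<'E'
from cell import env
from h import *
print(env.state()["eef_pos"],delta(env.state(),[414.6,349.1,228],np.deg2rad(159.7)))
E
```

```text
[414.67202851 348.09165003 307.86436892] (array([ 0.2,  1.4, 79.9]), array([-0.057, -0.023, -0.019]))
```

play_rows(increments=[{"dx":0.2,"dy":1.4,"dz":8,"rx":-0.06,"ry":-0.02,"rz":0},{"dx":0.2,"dy":1.4,"dz":20,"rx":-0.06,"ry":-0.02,"rz":0},{"dx":0.2,"dy":1.4,"dz":35,"rx":-0.06,"ry":-0.02,"rz":0},{"dx":0.2,"dy":1.4,"dz":50,"rx":-0.06,"ry":-0.02,"rz":0},{"dx":0.2,"dy":1.4,"dz":62,"rx":-0.06,"ry":-0.02,"rz":0},{"dx":0.2,"dy":1.4,"dz":70,"rx":-0.06,"ry":-0.02,"rz":0},{"dx":0.2,"dy":1.4,"dz":75,"rx":-0.06,"ry":-0.02,"rz":0},{"dx":0.2,"dy":1.4,"dz":77,"rx":-0.06,"ry":-0.02,"rz":0}])

```text
t: 7.73
eef_pos: [414.8, 349.1, 230.3]
tcp_rot: [3.141, -0.001, 2.785]
ft_force: [-1.1, -0.4, -2.0]
opening: 0.628
```

```bash
python3 - <<'E'
from cell import env, viewer
from h import *
import pickle
w=viewer.read_camera("wrist");pickle.dump((w,env.state()),open("d3.pkl","wb"));s=viewer.read_camera("side")
b=w["image"][:,:,::-1]
cv2.imwrite("pics/f1.png",crop(b,240,110,160,100,5))
cv2.imwrite("pics/f2.png",crop(s["image"][:,:,::-1],215,90,150,100,5))
print(env.state()["eef_pos"],env.state()["tcp_rot"],delta(env.state(),[414.6,349.1,224],np.deg2rad(159.7)))
E
```

```text
[414.76574976 349.14711802 230.91404518] [ 3.14107706e+00 -2.01724385e-04  2.78522966e+00] (array([ 0.1, -0.1,  6.9]), array([ 0.005, -0.002, -0.02 ]))
```

View pics/f1.png

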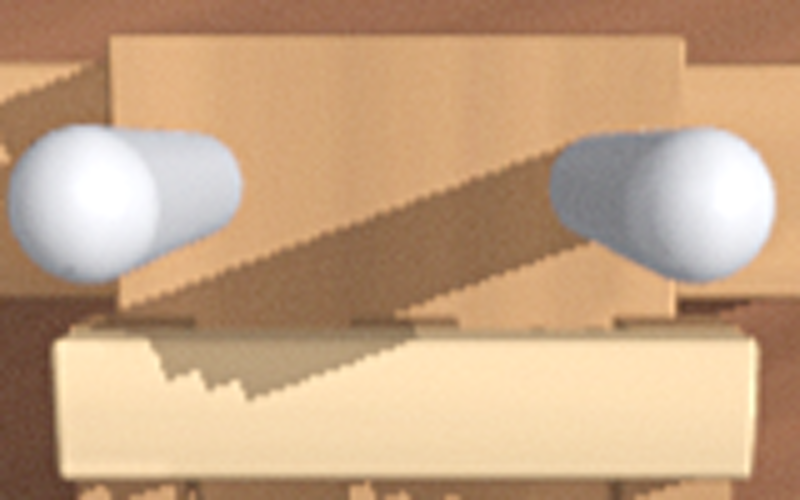

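View pics/f2.png

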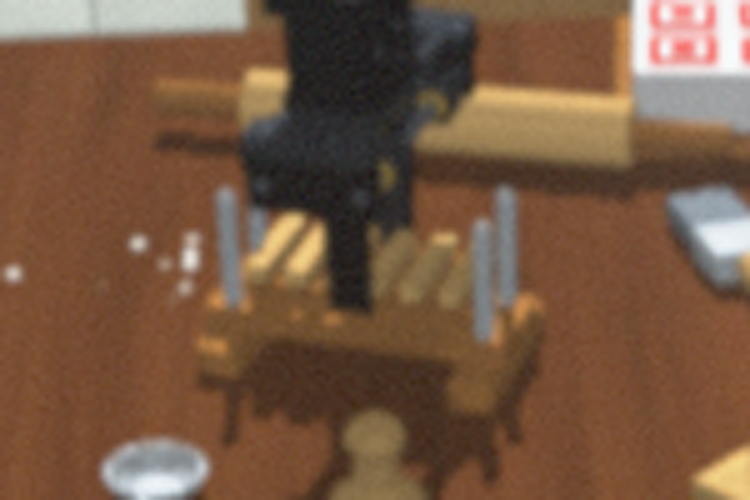

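```bash
python3 - <<'E'
from h import *
import pickle
w,s=pickle.load(open("d3.pkl","rb"));Rm=Rt(s);E=s["eef_pos"]
tool=lambda X:(Rm.T@(X-E)).round(1)
f=lambda x,y:(240+x/5-.4,110+y/5-.4)
zt=E[2]-171.9
for p in [(53,340),(758,340)]: print("grate",tool(onz(w,f(*p),zt)))
for p in [(84,204),(700,204)]: print("post",tool(onz(w,f(*p),93)))
for p in [(110,37),(685,37),(118,300),(675,300)]: print("deck",tool(onz(w,f(*p),30)))
E
```

```text
grate [ 60.7 -28.4 171.9]
grate [ 60.7  30.2 171.9]
post [ 72.7 -19.3 137.5]
post [ 72.7  19.3 137.5]
deck [ 86.1 -27.  200.5]
deck [ 86.1  27.4 200.5]
deck [ 61.6 -27.3 200.5]
deck [ 61.6  27.4 200.5]
```

play_rows(increments=[{"dx":0.6,"dy":-0.8,"dz":1,"rx":0,"ry":0,"rz":0},{"dx":0.6,"dy":-0.8,"dz":3,"rx":0,"ry":0,"rz":0},{"dx":0.6,"dy":-0.8,"dz":5,"rx":0,"ry":0,"rz":0},{"dx":0.6,"dy":-0.8,"dz":6,"rx":0,"ry":0,"rz":0},{"dx":0.6,"dy":-0.8,"dz":6.8,"rx":0,"ry":0,"rz":0},{"dx":0.6,"dy":-0.8,"dz":6.8,"rx":0,"ry":0,"rz":0}])

```text
t: 8.33
eef_pos: [413.9, 348.6, 224.0]
tcp_rot: [3.141, -0.0, 2.785]
ft_force: [-0.3, 0.3, -1.8]
opening: 0.629
```

play_rows(increments=[{"dx":0,"dy":0,"dz":0.5,"rx":0,"ry":0,"rz":0},{"dx":0,"dy":0,"dz":1,"rx":0,"ry":0,"rz":0},{"dx":0,"dy":0,"dz":1,"rx":0,"ry":0,"rz":0}])

```text
t: 8.58
eef_pos: [413.9, 348.6, 223.9]
tcp_rot: [3.141, 0.0, 2.785]
ft_force: [-2.5, -2.2, 10.9]
opening: 0.628
```

play_rows(fingers=0.9, increments=[{"dx":0,"dy":0,"dz":0,"rx":0,"ry":0,"rz":0},{"dx":0,"dy":0,"dz":0,"rx":0,"ry":0,"rz":0},{"dx":0,"dy":0,"dz":0,"rx":0,"ry":0,"rz":0},{"dx":0,"dy":0,"dz":0,"rx":0,"ry":0,"rz":0},{"dx":0,"dy":0,"dz":-10,"rx":0,"ry":0,"rz":0},{"dx":0,"dy":0,"dz":-30,"rx":0,"ry":0,"rz":0},{"dx":0,"dy":0,"dz":-60,"rx":0,"ry":0,"rz":0},{"dx":0,"dy":0,"dz":-95,"rx":0,"ry":0,"rz":0}])

```text
t: 9.25
eef_pos: [413.6, 348.4, 319.5]
tcp_rot: [-3.14, -0.002, 2.785]
ft_force: [0.3, 0.3, 0.2]
opening: 0.9
```

play_rows(fingers=1, increments=[{"dx":-10,"dy":0,"dz":-30,"rx":0,"ry":0,"rz":0},{"dx":-30,"dy":0,"dz":-60,"rx":0,"ry":0,"rz":0},{"dx":-50,"dy":0,"dz":-70,"rx":0,"ry":0,"rz":0},{"dx":-50,"dy":0,"dz":-70,"rx":0,"ry":0,"rz":0},{"dx":-50,"dy":0,"dz":-70,"rx":0,"ry":0,"rz":0}])

```text
t: 9.67
eef_pos: [460.7, 330.5, 390.1]
tcp_rot: [-3.141, -0.001, 2.784]
ft_force: [0.0, 0.3, -0.4]
opening: 1.002
```

```bash
python3 - <<'E'
from cell import env, viewer
from h import *
import pickle
w=viewer.read_camera("wrist");pickle.dump((w,env.state()),open("g1.pkl","wb"))
b=w["image"][:,:,::-1]
cv2.imwrite("pics/g1.png",b);cv2.imwrite("pics/g1c.png",crop(b,260,60,120,200,3))
print(env.state()["eef_pos"],env.state()["tcp_rot"],env.state()["t"])
E
```

```text
[460.17085387 330.72665303 389.22521722] [-3.13967216e+00 -2.21826635e-03  2.78451302e+00] 9.7167
```

View pics/g1.png

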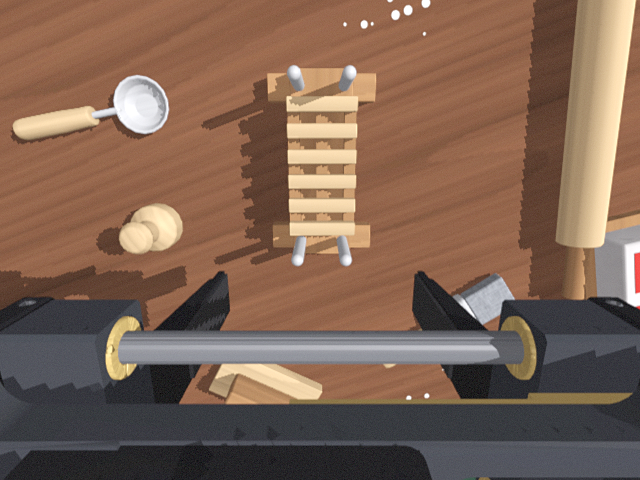

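View pics/g1c.png

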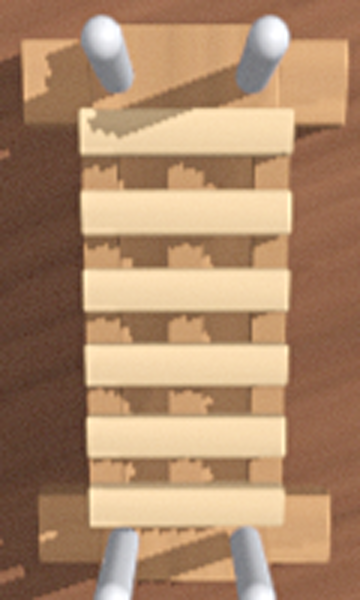

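```bash
python3 - <<'E'
from h import *
import pickle
w,s=pickle.load(open("g1.pkl","rb"))
hs=cv2.cvtColor(w["image"],cv2.COLOR_RGB2HSV)
m=(hs[...,2]>190)&(hs[...,1]<115)&(hs[...,1]>40)&(hs[...,0]<30); m[:94]=0;m[240:]=0;m[:,:270]=0;m[:,:][:,375:]=0
r,b=wrect(w,m,52);print("grate",r, proj(w,np.c_[b,[52]*4]).round(1).tolist())
f=lambda x,y:(260+x/3-.33,60+y/3-.33)
P=np.array([onz(w,p,93) for p in [f(102,35),f(269,35),(297.5,260),(346,260)]]);print(P.round(1),P.mean(0))
v=(P[0]+P[1]-P[2]-P[3])/2;print(np.linalg.norm(v),np.degrees(np.arctan2(v[1],v[0])))
E
```

```text
grate (array([417.2, 356. ], dtype=float32), array([ 73. , 124.4,  73. , 124.4], dtype=float32), np.float32(159.63)) [[285.8, 94.0], [289.6, 239.1], [369.0, 239.0], [374.2, 93.8]]
[[339.9 356.2  93. ]
 [353.7 393.   93. ]
 [471.9 307.1  93. ]
 [485.7 344.1  93. ]] [412.77996133 350.08071272  93.        ]
140.79642874422763 159.63867362524064
```

```bash
python3 - <<'E'
from h import *
import pickle
w,s=pickle.load(open("g1.pkl","rb"))
f=lambda x,y:(260+x/3-.33,60+y/3-.33)
print(rectinfo([onz(w,f(*p),52) for p in [(79,108),(294,109),(284,526),(90,526)]]))
print(rectinfo([onz(w,f(*p),93) for p in [(102,35),(269,35),(260,601),(114.5,601)]]))
E
```

```text
(array([413.7, 350.1]), array([119.2,  59.2, 118.9,  59.2]), np.float64(159.64))
(array([412.8, 350.2]), array([140.8,  39.3, 140.8,  39.4]), np.float64(159.75))
```

```bash
python3 - <<'E'
from cell import env
from h import *
import pickle
S,T=pickle.load(open("c0.pkl","rb"))
print(rectinfo([onz(T,(270+x/4,130+y/4),30) for x,y in [(351,122),(437,98),(486,271),(395,292)]]))
print(delta(env.state(),[630,-202,340],np.deg2rad(197)))
E
```

```text
(array([ 629.9, -202.5]), array([116.7,  58.9, 119.5,  60.9]), np.float64(15.26))
(array([-345.4, -439.7,   49.3]), array([-0.011, -0.026, -6.243]))
```

play_rows(increments=[{"dx":-15,"dy":-20,"dz":0,"rx":0,"ry":0,"rz":-0.3},{"dx":-38,"dy":-49,"dz":0,"rx":0,"ry":0,"rz":-0.8},{"dx":-63,"dy":-80,"dz":0,"rx":0,"ry":0,"rz":-1.3},{"dx":-87,"dy":-111,"dz":0,"rx":0,"ry":0,"rz":-1.8},{"dx":-112,"dy":-142,"dz":0,"rx":0,"ry":0,"rz":-2.3},{"dx":-137,"dy":-173,"dz":0,"rx":0,"ry":0,"rz":-2.8},{"dx":-161,"dy":-204,"dz":5,"rx":0,"ry":0,"rz":-3.3},{"dx":-185,"dy":-235,"dz":10,"rx":0,"ry":0,"rz":-3.8}])

```text
t: 10.38
eef_pos: [550.9, 44.7, 378.4]
tcp_rot: [-3.141, -0.004, -3.097]
ft_force: [0.4, 0.8, 0.2]
opening: 1.002
```

```bash
python3 - <<'E'
from cell import env
from h import *
print(delta(env.state(),[630,-202,340],np.deg2rad(196)))
E
```

```text
(array([ -68.2, -249.9,   38.3]), array([-1.000e-03, -4.300e-02, -2.244e+00]))
```

play_rows(increments=[{"dx":-10,"dy":-37,"dz":5,"rx":0,"ry":-0.04,"rz":-0.4},{"dx":-20,"dy":-74,"dz":10,"rx":0,"ry":-0.04,"rz":-0.8},{"dx":-30,"dy":-111,"dz":16,"rx":0,"ry":-0.04,"rz":-1.2},{"dx":-40,"dy":-148,"dz":22,"rx":0,"ry":-0.04,"rz":-1.5},{"dx":-50,"dy":-185,"dz":28,"rx":0,"ry":-0.04,"rz":-1.8},{"dx":-60,"dy":-220,"dz":34,"rx":0,"ry":-0.04,"rz":-2.1},{"dx":-68,"dy":-250,"dz":38,"rx":0,"ry":-0.04,"rz":-2.24},{"dx":-68,"dy":-250,"dz":38,"rx":0,"ry":-0.04,"rz":-2.24}])

```text
t: 11.05
eef_pos: [630.2, -206.0, 337.6]
tcp_rot: [3.141, -0.003, -2.865]
ft_force: [0.6, 0.3, -0.0]
opening: 0.994
```

play_rows(increments=[{"dx":0,"dy":0,"dz":0,"rx":0,"ry":0,"rz":0},{"dx":0,"dy":0,"dz":0,"rx":0,"ry":0,"rz":0}])

```text
t: 11.22
eef_pos: [629.9, -205.5, 336.2]
tcp_rot: [3.139, -0.005, -2.865]
ft_force: [-0.3, 0.2, -0.2]
opening: 0.997
```

```bash
python3 - <<'E'
from cell import env, viewer
from h import *
import pickle
w=viewer.read_camera("wrist");pickle.dump((w,env.state()),open("m1.pkl","wb"))
b=w["image"][:,:,::-1]
cv2.imwrite("pics/m1.png",b)
print(env.state()["eef_pos"],env.state()["tcp_rot"],env.state()["t"])
hs=cv2.cvtColor(w["image"],cv2.COLOR_RGB2HSV)
m=(hs[...,2]>205)&(hs[...,1]<115)&(hs[...,1]>40)&(hs[...,0]<30); m[:120]=0;m[325:]=0;m[:,:240]=0;m[:,400:]=0
for z in (28,30,32):
  r,bb=wrect(w,m,z);print(z,r)
o=b.copy();o[m]=(0,255,0);cv2.imwrite("pics/m1m.png",crop(o,230,120,200,220,3))
E
```

```text
[ 629.93288876 -204.94971836  336.83535308] [ 3.13916007 -0.00413171 -2.86434969] 11.2667
28 (array([ 631., -201.], dtype=float32), array([120.3,  60.2, 120.3,  60.2], dtype=float32), np.float32(15.85))
30 (array([ 630.5, -201.1], dtype=float32), array([119.5,  59.8, 119.5,  59.8], dtype=float32), np.float32(15.85))
32 (array([ 630. , -201.3], dtype=float32), array([118.6,  59.4, 118.6,  59.4], dtype=float32), np.float32(15.85))
```

View pics/m1.png

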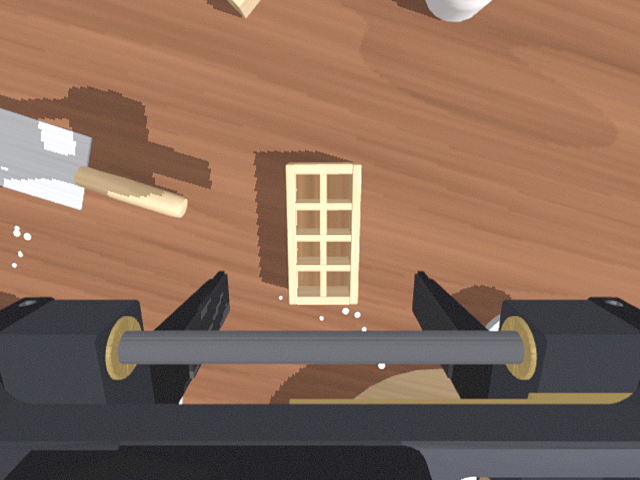

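View pics/m1m.png

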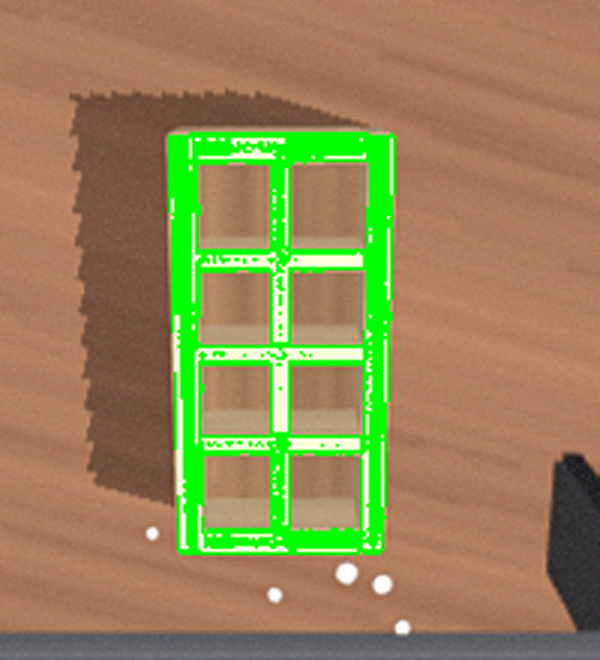

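```bash
python3 - <<'E'
from cell import env
from h import *
print(delta(env.state(),[630.6,-202.,195.5],np.deg2rad(195.85)))
E
```

```text
(array([ -2. ,   2.3, 141.3]), array([ 0.023, -0.039,  0.006]))
```

play_rows(increments=[{"dx":-1,"dy":1,"dz":30,"rx":0.02,"ry":-0.04,"rz":0},{"dx":-2,"dy":2.3,"dz":65,"rx":0.02,"ry":-0.04,"rz":0},{"dx":-2,"dy":2.3,"dz":95,"rx":0.02,"ry":-0.04,"rz":0},{"dx":-2,"dy":2.3,"dz":117,"rx":0.02,"ry":-0.04,"rz":0},{"dx":-2,"dy":2.3,"dz":132,"rx":0.02,"ry":-0.04,"rz":0},{"dx":-2,"dy":2.3,"dz":139,"rx":0.02,"ry":-0.04,"rz":0},{"dx":-2,"dy":2.3,"dz":141,"rx":0.02,"ry":-0.04,"rz":0},{"dx":-2,"dy":2.3,"dz":141,"rx":0.02,"ry":-0.04,"rz":0}])

```text
t: 11.93
eef_pos: [630.7, -201.2, 196.2]
tcp_rot: [3.141, 0.0, -2.863]
ft_force: [0.8, 0.1, -0.4]
opening: 0.998
```

```bash
python3 - <<'E'
from cell import env,viewer
from h import *
print(delta(env.state(),[630.6,-202.,195.5],np.deg2rad(195.85)),env.state()["eef_pos"])
w=viewer.read_camera("wrist");cv2.imwrite("pics/m2.png",w["image"][:,:,::-1])
E
```

```text
(array([ 0.3, -0.7,  0.7]), array([0.003, 0.001, 0.014])) [ 630.70166876 -201.23665588  196.21842109]
```

View pics/m2.png

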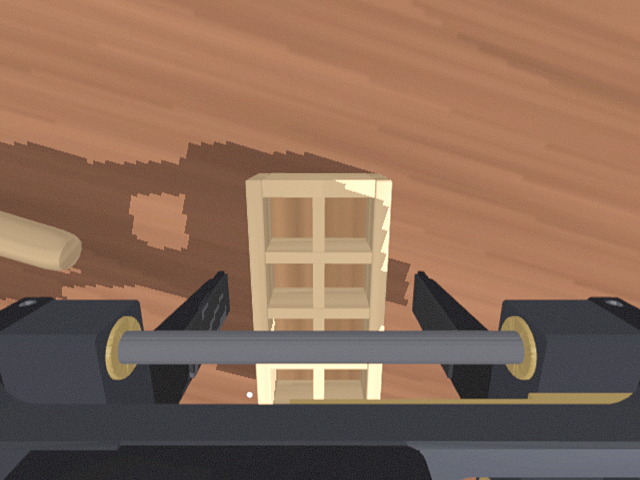

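play_rows(fingers=0, increments=[{"dx":0,"dy":-0.5,"dz":0,"rx":0,"ry":0,"rz":0},{"dx":0,"dy":-0.5,"dz":0,"rx":0,"ry":0,"rz":0},{"dx":0,"dy":-0.5,"dz":0,"rx":0,"ry":0,"rz":0},{"dx":0,"dy":-0.5,"dz":0,"rx":0,"ry":0,"rz":0},{"dx":0,"dy":-0.5,"dz":0,"rx":0,"ry":0,"rz":0},{"dx":0,"dy":-0.5,"dz":0,"rx":0,"ry":0,"rz":0},{"dx":0,"dy":-0.5,"dz":0,"rx":0,"ry":0,"rz":0},{"dx":0,"dy":-0.5,"dz":0,"rx":0,"ry":0,"rz":0}])

```text
t: 12.65
eef_pos: [630.9, -202.0, 196.9]
tcp_rot: [-3.141, 0.001, -2.864]
ft_force: [-0.4, 1.2, 2.9]
opening: 0.63
```

play_rows(increments=[{"dx":0,"dy":0,"dz":-5,"rx":0,"ry":0,"rz":0},{"dx":0,"dy":0,"dz":-15,"rx":0,"ry":0,"rz":0},{"dx":0,"dy":0,"dz":-35,"rx":0,"ry":0,"rz":0},{"dx":0,"dy":0,"dz":-65,"rx":0,"ry":0,"rz":0},{"dx":0,"dy":0,"dz":-98,"rx":0,"ry":0,"rz":0},{"dx":0,"dy":0,"dz":-130,"rx":0,"ry":0,"rz":0},{"dx":0,"dy":0,"dz":-150,"rx":0,"ry":0,"rz":0},{"dx":0,"dy":0,"dz":-165,"rx":0,"ry":0,"rz":0}])

```text
t: 13.32
eef_pos: [630.6, -201.9, 365.6]
tcp_rot: [-3.139, 0.004, -2.864]
ft_force: [0.0, -0.5, -2.0]
opening: 0.629
```

```bash
python3 - <<'E'
from cell import env,viewer
from h import *
print(delta(env.state(),[413.7,348.5,360],np.deg2rad(159.65)),env.state()["eef_pos"])
E
```

```text
(array([ 57.6, 588.8,   3.9]), array([-0.013,  0.041,  6.046])) [ 630.59170911 -201.86219404  365.58032741]
```

play_rows(increments=[{"dx":2,"dy":20,"dz":0,"rx":0,"ry":0.04,"rz":0.2},{"dx":5,"dy":52,"dz":0,"rx":0,"ry":0.04,"rz":0.6},{"dx":9,"dy":90,"dz":0,"rx":0,"ry":0.04,"rz":1},{"dx":13,"dy":129,"dz":0,"rx":0,"ry":0.04,"rz":1.4},{"dx":16,"dy":168,"dz":0,"rx":0,"ry":0.04,"rz":1.8},{"dx":20,"dy":207,"dz":0,"rx":0,"ry":0.04,"rz":2.2},{"dx":24,"dy":246,"dz":0,"rx":0,"ry":0.04,"rz":2.6},{"dx":28,"dy":285,"dz":0,"rx":0,"ry":0.04,"rz":3}])

```text
t: 13.98
eef_pos: [524.3, 66.0, 365.6]
tcp_rot: [-3.14, 0.001, 3.103]
ft_force: [1.7, 0.1, -0.4]
opening: 0.629
```

```bash
python3 - <<'E'
from cell import env,viewer
from h import *
print(delta(env.state(),[413.7,348.5,340],np.deg2rad(159.65)),env.state()["eef_pos"])
E
```

```text
(array([121.4, 278.1,  25. ]), array([-0.017,  0.011,  3.023])) [524.27061774  65.99096396 365.59865035]
```

play_rows(increments=[{"dx":16,"dy":36,"dz":0,"rx":0,"ry":0,"rz":0.4},{"dx":32,"dy":73,"dz":0,"rx":0,"ry":0,"rz":0.8},{"dx":48,"dy":110,"dz":0,"rx":0,"ry":0,"rz":1.2},{"dx":64,"dy":147,"dz":0,"rx":0,"ry":0,"rz":1.6},{"dx":80,"dy":183,"dz":0,"rx":0,"ry":0,"rz":2},{"dx":95,"dy":218,"dz":0,"rx":0,"ry":0,"rz":2.4},{"dx":108,"dy":248,"dz":3,"rx":0,"ry":0,"rz":2.7},{"dx":117,"dy":268,"dz":6,"rx":0,"ry":0,"rz":2.9}])

```text
t: 14.65
eef_pos: [416.2, 340.7, 359.9]
tcp_rot: [-3.141, 0.002, 2.799]
ft_force: [0.7, 1.0, -1.9]
opening: 0.629
```

```bash
python3 - <<'E'
from cell import env,viewer
from h import *
print(delta(env.state(),[413.7,348.5,310],np.deg2rad(159.65)),env.state()["eef_pos"])
E
```

```text
(array([ 5.1,  6.6, 49.9]), array([-0.002,  0.02 ,  0.121])) [416.16258078 340.66216336 359.93033801]
```

play_rows(increments=[{"dx":3,"dy":4,"dz":5,"rx":0,"ry":0.02,"rz":0.12},{"dx":5.1,"dy":6.6,"dz":15,"rx":0,"ry":0.02,"rz":0.12},{"dx":5.1,"dy":6.6,"dz":30,"rx":0,"ry":0.02,"rz":0.12},{"dx":5.1,"dy":6.6,"dz":42,"rx":0,"ry":0.02,"rz":0.12},{"dx":5.1,"dy":6.6,"dz":48,"rx":0,"ry":0.02,"rz":0.12},{"dx":5.1,"dy":6.6,"dz":50,"rx":0,"ry":0.02,"rz":0.12},{"dx":5.1,"dy":6.6,"dz":50,"rx":0,"ry":0.02,"rz":0.12}])

```text
t: 15.23
eef_pos: [413.9, 348.2, 309.7]
tcp_rot: [-3.141, -0.0, 2.786]
ft_force: [0.6, 0.1, -1.3]
opening: 0.628
```

```bash
python3 - <<'E'
from cell import env,viewer
from h import *
import pickle
w=viewer.read_camera("wrist");s=env.state();pickle.dump((w,s),open("m3.pkl","wb"))
print(delta(s,[413.7,348.5,310],np.deg2rad(159.65)),s["eef_pos"],s["t"])
b=w["image"][:,:,::-1]
cv2.imwrite("pics/m3.png",crop(b,240,110,160,100,5));cv2.imwrite("pics/m3b.png",b)
E
```

```text
(array([0.3, 0.1, 0.2]), array([-0.001,  0.001, -0.002])) [413.96625104 348.28575618 310.17982172] 15.2833
```

View pics/m3.png

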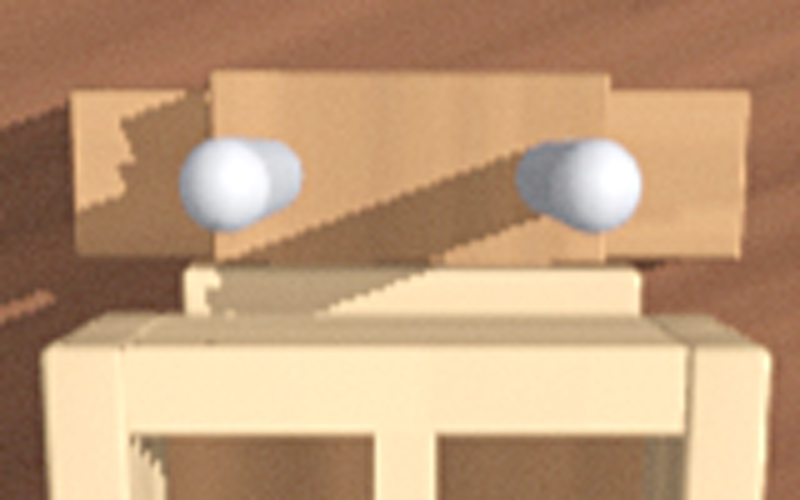

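View pics/m3b.png

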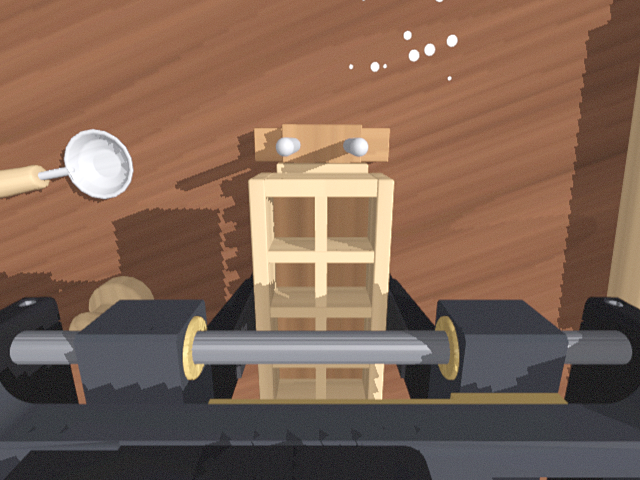

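```bash
cat >> h.py <<'E'
def toolpts(w,s,f,L):
    Rm=Rt(s);E=s["eef_pos"]
    for n,p,z in L: print(n,(Rm.T@(onz(w,f(*p),z)-E)).round(1))
E
python3 - <<'E'
from h import *
import pickle
w,s=pickle.load(open("m3.pkl","rb"));E=s["eef_pos"]
f=lambda x,y:(240+x/5-.4,110+y/5-.4)
toolpts(w,s,f,[("mould",(42,347),E[2]-166.7),("mould",(771,347),E[2]-166.7),("grate",(184,268),52),("grate",(640,268),52),("post",(224,184),93),("post",(597,184),93),("deck",(211,72),30),("deck",(609,72),30)])
E
```

```text
mould [ 60.8 -28.4 166.7]
mould [ 60.8  29.9 166.7]
grate [ 61.  -28.  258.2]
grate [ 61.   31.  258.2]
post [ 72.4 -18.5 217.2]
post [ 72.4  20.9 217.2]
deck [ 85.9 -26.  280.2]
deck [ 85.9  28.6 280.2]
```

play_rows(increments=[{"dx":0.2,"dy":0.2,"dz":8,"rx":0,"ry":0,"rz":0},{"dx":0.2,"dy":0.2,"dz":20,"rx":0,"ry":0,"rz":0},{"dx":0.2,"dy":0.2,"dz":34,"rx":0,"ry":0,"rz":0},{"dx":0.2,"dy":0.2,"dz":46,"rx":0,"ry":0,"rz":0},{"dx":0.2,"dy":0.2,"dz":54,"rx":0,"ry":0,"rz":0},{"dx":0.2,"dy":0.2,"dz":58,"rx":0,"ry":0,"rz":0},{"dx":0.2,"dy":0.2,"dz":59.5,"rx":0,"ry":0,"rz":0},{"dx":0.2,"dy":0.2,"dz":59.5,"rx":0,"ry":0,"rz":0}])

```text
t: 15.95
eef_pos: [413.9, 348.6, 250.7]
tcp_rot: [-3.141, 0.0, 2.786]
ft_force: [-0.2, -0.1, -2.2]
opening: 0.63
```

```bash
python3 - <<'E'
from cell import env,viewer
from h import *
w=viewer.read_camera("wrist");s=env.state();E=s["eef_pos"]
print(delta(s,[413.8,348.5,248.7],np.deg2rad(159.65)),s["eef_pos"],s["t"])
b=w["image"][:,:,::-1]
cv2.imwrite("pics/m4.png",crop(b,240,100,160,100,5))
E
```

```text
(array([ 0.1, -0.2,  2.3]), array([ 0.003,  0.004, -0.002])) [413.94084591 348.61657185 251.0315962 ] 16.0
```

View pics/m4.png

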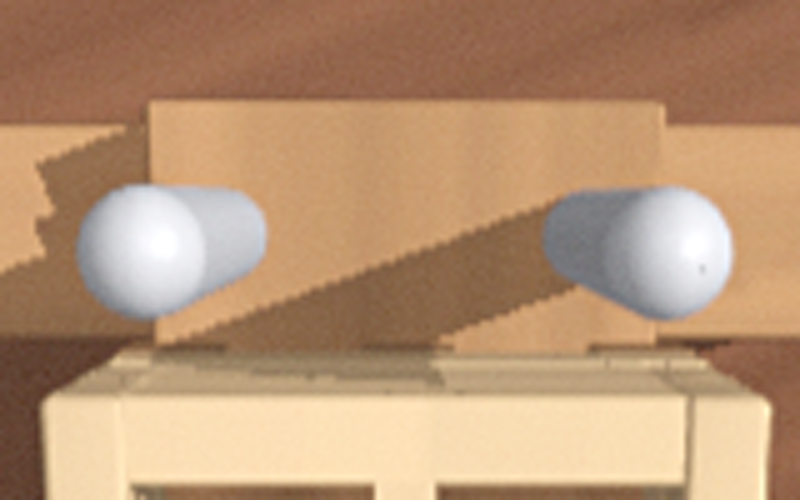

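play_rows(increments=[{"dx":0,"dy":0,"dz":0.8,"rx":0,"ry":0,"rz":0},{"dx":0,"dy":0,"dz":1.6,"rx":0,"ry":0,"rz":0},{"dx":0,"dy":0,"dz":2.4,"rx":0,"ry":0,"rz":0},{"dx":0,"dy":0,"dz":2.4,"rx":0,"ry":0,"rz":0}])

```text
t: 16.33
eef_pos: [414.0, 348.6, 248.9]
tcp_rot: [3.141, 0.001, 2.786]
ft_force: [-0.4, -0.0, 1.1]
opening: 0.636
```

play_rows(increments=[{"dx":0,"dy":0,"dz":0.5,"rx":0,"ry":0,"rz":0},{"dx":0,"dy":0,"dz":0.7,"rx":0,"ry":0,"rz":0},{"dx":0,"dy":0,"dz":0.7,"rx":0,"ry":0,"rz":0}])

```text
t: 16.58
eef_pos: [413.9, 348.6, 248.9]
tcp_rot: [3.141, 0.001, 2.786]
ft_force: [-1.7, -1.5, 8.3]
opening: 0.631
```

play_rows(fingers=0.9, increments=[{"dx":0,"dy":0,"dz":0,"rx":0,"ry":0,"rz":0},{"dx":0,"dy":0,"dz":0,"rx":0,"ry":0,"rz":0},{"dx":0,"dy":0,"dz":0,"rx":0,"ry":0,"rz":0},{"dx":0,"dy":0,"dz":0,"rx":0,"ry":0,"rz":0},{"dx":0,"dy":0,"dz":-10,"rx":0,"ry":0,"rz":0},{"dx":0,"dy":0,"dz":-30,"rx":0,"ry":0,"rz":0},{"dx":0,"dy":0,"dz":-60,"rx":0,"ry":0,"rz":0},{"dx":0,"dy":0,"dz":-95,"rx":0,"ry":0,"rz":0}])

```text
t: 17.25
eef_pos: [413.6, 348.4, 344.5]
tcp_rot: [-3.14, -0.001, 2.786]
ft_force: [1.4, -0.1, 0.1]
opening: 0.899
```

play_rows(fingers=1, increments=[{"dx":-10,"dy":0,"dz":-30,"rx":0,"ry":0,"rz":0},{"dx":-30,"dy":0,"dz":-60,"rx":0,"ry":0,"rz":0},{"dx":-50,"dy":0,"dz":-70,"rx":0,"ry":0,"rz":0},{"dx":-50,"dy":0,"dz":-70,"rx":0,"ry":0,"rz":0},{"dx":-50,"dy":0,"dz":-70,"rx":0,"ry":0,"rz":0}])

```text
t: 17.67
eef_pos: [460.7, 330.6, 415.2]
tcp_rot: [-3.141, 0.0, 2.785]
ft_force: [-0.3, -0.6, -0.1]
opening: 0.999
```

```bash
python3 - <<'E'
from cell import env, viewer
from h import *
import pickle
w=viewer.read_camera("wrist");s=env.state();pickle.dump((w,s),open("m5.pkl","wb"));t=viewer.read_camera("top");pickle.dump(t,open("top2.pkl","wb"))
b=w["image"][:,:,::-1]
cv2.imwrite("pics/m5.png",crop(b,250,40,140,220,3))
cv2.imwrite("pics/m5t.png",crop(t["image"][:,:,::-1],370,225,100,75,8))
print(s["eef_pos"],s["tcp_rot"],s["t"])
E
```

```text
[460.11551239 330.83309382 414.32347211] [-3.13998607e+00 -1.17660119e-03  2.78558891e+00] 17.7167
```

View pics/m5.png

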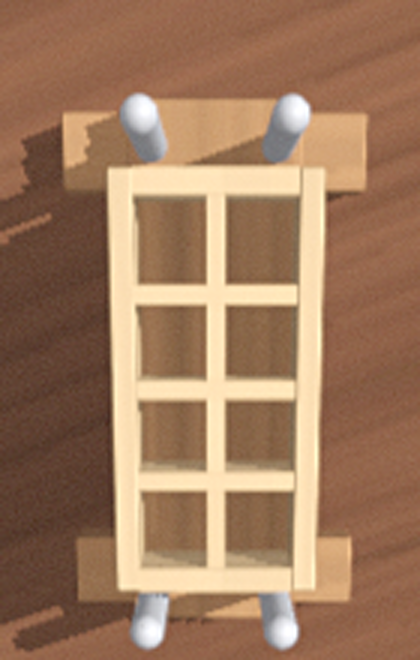

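View pics/m5t.png

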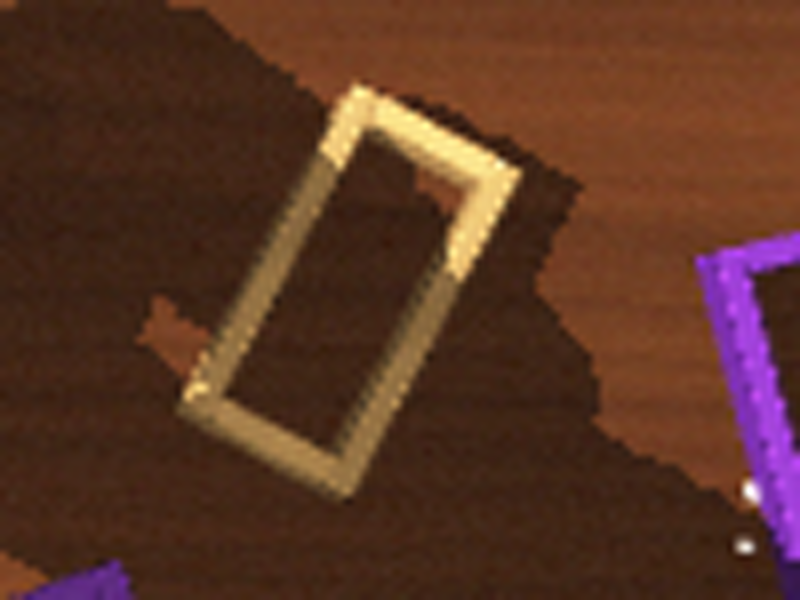

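```bash
python3 - <<'E'
from cell import env
from h import *
import pickle
w,s=pickle.load(open("m5.pkl","rb"))
f=lambda x,y:(250+x/3-.33,40+y/3-.33)
print("mould",rectinfo([onz(w,f(*p),82) for p in [(107,168),(325,168),(314,589),(118,589)]]))
print("posts",rectinfo([onz(w,f(*p),93) for p in [(138,112),(291,112),(282,631),(148,631)]]))
t=pickle.load(open("top2.pkl","rb"))
r=rectinfo([onz(t,(370+x/8-.4,225+y/8-.4),26) for x,y in [(358,87),(520,172),(350,490),(183,402)]]);print(r)
S,_=pickle.load(open("c0.pkl","rb"))
for a,b in [((345,452),(520,172)),((108,380),(183,402)),((52,458),(350,490))][:0]: pass
# s2 crop offset (250,210)/4: side corners: left-front(52,458) right-back(345,452) back-left(110,380) front-right(290,528)
for a,b in [((52,458),(183,402)),((345,452),(520,172)),((110,380),(358,87)),((290,528),(350,490))]:
    for aa in [a]: print(a,b,[x.round(1) for x in tri([(S,(250+a[0]/4-.4,210+a[1]/4-.4)),(t,(370+b[0]/8-.4,225+b[1]/8-.4))])])
print(delta(env.state(),[r[0][0],r[0][1],340],np.deg2rad(r[2])))
E
```

```text
mould (array([413.9, 349.9]), array([118.2,  59.1, 118.2,  59. ]), np.float64(159.62))
posts (array([412.6, 350. ]), array([140.3,  39.5, 140.3,  39.3]), np.float64(159.66))
(array([ 418.4, -305.6]), array([117.3,  58.5, 117.1,  59.8]), np.float64(151.66))
(52, 458) (183, 402) [array([ 365.7, -259.1,  -14.8]), array([17.3, 17.3])]
(345, 452) (520, 172) [array([ 465.9, -350.5,   65.1]), array([13.9, 13.9])]
(110, 380) (358, 87) [array([ 427.7, -302.5,   82.4]), array([47.8, 47.8])]
(290, 528) (350, 490) [array([ 406.6, -313.8,  -17.8]), array([51.5, 51.5])]
(array([-182.8, -611.1,   75. ]), array([-0.024, -0.015,  1.33 ]))
```

```bash
python3 - <<'E'
from h import *
import pickle
t=pickle.load(open("top2.pkl","rb"));S,_=pickle.load(open("c0.pkl","rb"))
for a,b in [((52,458),(350,490)),((345,452),(358,87)),((110,380),(183,402)),((290,528),(520,172))]:
    print([x.round(1) for x in tri([(S,(250+a[0]/4-.4,210+a[1]/4-.4)),(t,(370+b[0]/8-.4,225+b[1]/8-.4))])])
E
```

```text
[array([ 352.6, -304.3,   27. ]), array([0.6, 0.6])]
[array([ 483.5, -307.7,   24.3]), array([0.1, 0.1])]
[array([ 379.3, -251.5,   23.6]), array([1.1, 1.1])]
[array([ 455.7, -358.3,   31. ]), array([0.3, 0.3])]
```

play_rows(increments=[{"dx":-5,"dy":-20,"dz":0,"rx":0,"ry":0,"rz":0},{"dx":-14,"dy":-50,"dz":0,"rx":0,"ry":0,"rz":0.1},{"dx":-24,"dy":-88,"dz":0,"rx":0,"ry":0,"rz":0.2},{"dx":-35,"dy":-126,"dz":0,"rx":0,"ry":0,"rz":0.3},{"dx":-46,"dy":-164,"dz":0,"rx":0,"ry":0,"rz":0.4},{"dx":-57,"dy":-202,"dz":0,"rx":0,"ry":0,"rz":0.5},{"dx":-68,"dy":-240,"dz":0,"rx":0,"ry":0,"rz":0.6},{"dx":-80,"dy":-278,"dz":0,"rx":0,"ry":0,"rz":0.7}])

```text
t: 18.43
eef_pos: [436.9, 41.5, 413.7]
tcp_rot: [-3.139, -0.003, 2.713]
ft_force: [1.0, 0.6, 0.2]
opening: 1.0
```

```bash
python3 - <<'E'
from cell import env
from h import *
print(delta(env.state(),[418.4,-305.6,340],np.deg2rad(151.7)),env.state()["eef_pos"])
E
```

```text
(array([-127.5, -323.3,   74.3]), array([-0.03 , -0.03 ,  0.629])) [436.8972464   41.53570773 413.74311429]
```

play_rows(increments=[{"dx":-14,"dy":-36,"dz":6,"rx":0,"ry":0,"rz":0.1},{"dx":-28,"dy":-71,"dz":13,"rx":0,"ry":0,"rz":0.2},{"dx":-42,"dy":-106,"dz":22,"rx":0,"ry":0,"rz":0.3},{"dx":-56,"dy":-141,"dz":30,"rx":0,"ry":0,"rz":0.4},{"dx":-70,"dy":-176,"dz":38,"rx":0,"ry":0,"rz":0.5},{"dx":-84,"dy":-211,"dz":46,"rx":0,"ry":0,"rz":0.6},{"dx":-98,"dy":-246,"dz":55,"rx":0,"ry":0,"rz":0.6},{"dx":-110,"dy":-280,"dz":64,"rx":0,"ry":0,"rz":0.6}])

```text
t: 19.1
eef_pos: [420.0, -260.1, 349.1]
tcp_rot: [-3.139, -0.005, 2.651]
ft_force: [0.3, -0.4, 0.5]
opening: 1.0
```

play_rows(increments=[{"dx":-10,"dy":-28,"dz":5,"rx":0,"ry":0,"rz":0},{"dx":-16,"dy":-42,"dz":10,"rx":0,"ry":0,"rz":0},{"dx":-16,"dy":-42,"dz":10,"rx":0,"ry":0,"rz":0},{"dx":-16,"dy":-42,"dz":10,"rx":0,"ry":0,"rz":0}])

```text
t: 19.43
eef_pos: [414.1, -304.1, 338.4]
tcp_rot: [-3.14, -0.007, 2.65]
ft_force: [-0.9, 1.1, 0.4]
opening: 0.999
```

```bash
python3 - <<'E'
from cell import env, viewer
from h import *
import pickle
w=viewer.read_camera("wrist");s=env.state();pickle.dump((w,s),open("k1.pkl","wb"))
b=w["image"][:,:,::-1]
cv2.imwrite("pics/k1.png",b)
print(s["eef_pos"],s["tcp_rot"],s["t"])
hs=cv2.cvtColor(w["image"],cv2.COLOR_RGB2HSV)
m=(hs[...,2]>150)&(hs[...,1]<115)&(hs[...,1]>40)&(hs[...,0]<30); m[:120]=0;m[325:]=0;m[:,:220]=0;m[:,400:]=0
for z in (24,26,28):
  r,bb=wrect(w,m,z);print(z,r)
o=b.copy();o[m]=(0,255,0);cv2.imwrite("pics/k1m.png",crop(o,220,100,200,220,3))
print(delta(s,[418.4,-305.6,340],np.deg2rad(151.7)))
E
```

```text
[ 414.27742284 -303.50015272  338.84041017] [-3.13935678 -0.00609574  2.65141298] 19.4833
24 (array([ 416.5, -304.4], dtype=float32), array([ 61.4, 123.6,  61.4, 123.6], dtype=float32), np.float32(152.05))
26 (array([ 416. , -304.2], dtype=float32), array([ 61. , 122.8,  61. , 122.8], dtype=float32), np.float32(152.05))
28 (array([ 415.6, -303.9], dtype=float32), array([ 60.6, 121.9,  60.6, 121.9], dtype=float32), np.float32(152.05))
(array([-4.6,  0.1, -1.2]), array([-0.021, -0.058,  0.036]))
```

View pics/k1.png

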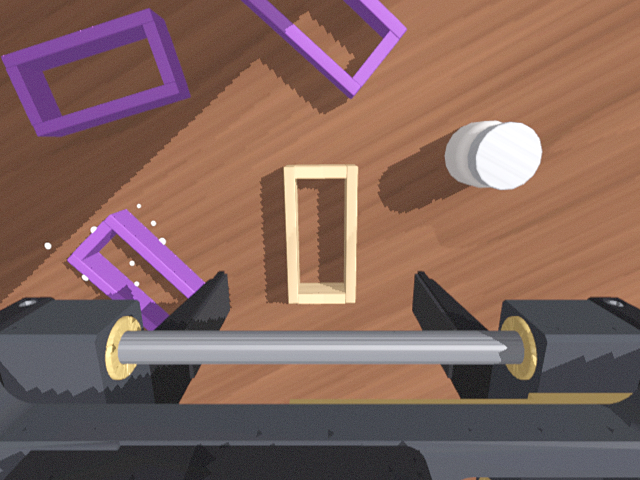

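View pics/k1m.png

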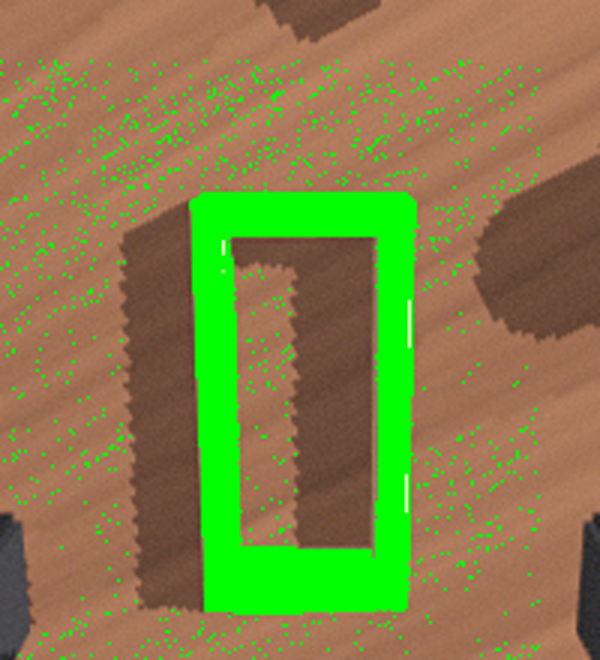

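```bash
python3 - <<'E'
from h import *
import pickle
from cell import env
w,s=pickle.load(open("k1.pkl","rb"))
b=w["image"][:,:,::-1]
hs=cv2.cvtColor(w["image"],cv2.COLOR_RGB2HSV)
for v in (205,225):
  m=(hs[...,2]>v)&(hs[...,1]<115)&(hs[...,1]>40)&(hs[...,0]<30); m[:120]=0;m[325:]=0;m[:,:220]=0;m[:,400:]=0
  r,bb=wrect(w,m,26);print(v,r,proj(w,np.c_[bb,[26]*4]).round(1).tolist())
cv2.imwrite("pics/k1z.png",crop(b,270,150,100,170,4))
E
```

```text
205 (array([ 416.2, -304.5], dtype=float32), array([ 59.5, 120.4,  59.5, 120.4], dtype=float32), np.float32(152.17)) [[283.4, 165.1], [287.9, 303.2], [354.9, 303.0], [357.9, 164.6]]
225 (array([ 416.6, -304.6], dtype=float32), array([ 59. , 119.8,  59. , 119.8], dtype=float32), np.float32(152.38)) [[283.6, 166.1], [288.5, 303.4], [354.9, 302.9], [357.3, 165.4]]
```

View pics/k1z.png

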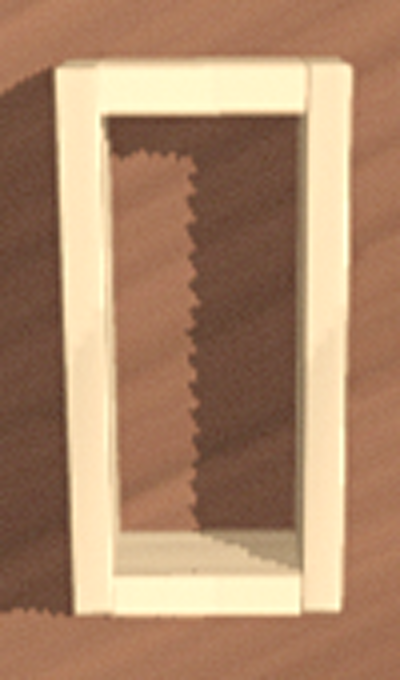

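```bash
python3 - <<'E'
from cell import env
from h import *
print(delta(env.state(),[416.6,-305.,193.5],np.deg2rad(152.2)))
E
```

```text
(array([-3.600e+00,  1.000e-01,  1.453e+02]), array([-0.021, -0.058, -0.047]))
```

play_rows(increments=[{"dx":-2,"dy":0,"dz":30,"rx":-0.02,"ry":-0.06,"rz":-0.05},{"dx":-3.6,"dy":0,"dz":65,"rx":-0.02,"ry":-0.06,"rz":-0.05},{"dx":-3.6,"dy":0,"dz":97,"rx":-0.02,"ry":-0.06,"rz":-0.05},{"dx":-3.6,"dy":0,"dz":120,"rx":-0.02,"ry":-0.06,"rz":-0.05},{"dx":-3.6,"dy":0,"dz":135,"rx":-0.02,"ry":-0.06,"rz":-0.05},{"dx":-3.6,"dy":0,"dz":143,"rx":-0.02,"ry":-0.06,"rz":-0.05},{"dx":-3.6,"dy":0,"dz":145,"rx":-0.02,"ry":-0.06,"rz":-0.05},{"dx":-3.6,"dy":0,"dz":145,"rx":-0.02,"ry":-0.06,"rz":-0.05}])

```text
t: 20.15
eef_pos: [416.9, -304.3, 194.2]
tcp_rot: [-3.142, 0.0, 2.658]
ft_force: [0.0, -0.6, -0.4]
opening: 0.999
```

```bash
python3 - <<'E'
from cell import env,viewer
from h import *
w=viewer.read_camera("wrist");s=env.state()
print(delta(s,[416.6,-305.,193.5],np.deg2rad(152.2)),s["eef_pos"])
cv2.imwrite("pics/k2.png",w["image"][:,:,::-1])
E
```

```text
(array([ 0.1, -0.6,  1.2]), array([-0.003,  0.01 ,  0.011])) [ 416.92366274 -304.54810183  194.69294532]
```

View pics/k2.png

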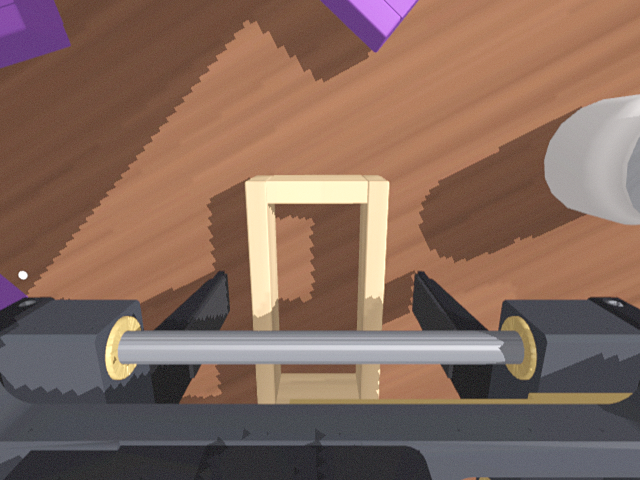

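Collar sits square between the fingers (front edge row ~180, columns 247–389).

play_rows(fingers=0, increments=[{"dx":0,"dy":-0.5,"dz":0.5,"rx":0,"ry":0,"rz":0},{"dx":0,"dy":-0.5,"dz":0.5,"rx":0,"ry":0,"rz":0},{"dx":0,"dy":-0.5,"dz":0.5,"rx":0,"ry":0,"rz":0},{"dx":0,"dy":-0.5,"dz":0.5,"rx":0,"ry":0,"rz":0},{"dx":0,"dy":-0.5,"dz":0.5,"rx":0,"ry":0,"rz":0},{"dx":0,"dy":-0.5,"dz":0.5,"rx":0,"ry":0,"rz":0},{"dx":0,"dy":-0.5,"dz":0.5,"rx":0,"ry":0,"rz":0},{"dx":0,"dy":-0.5,"dz":0.5,"rx":0,"ry":0,"rz":0}])

```text
t: 20.87
eef_pos: [416.7, -305.1, 194.3]
tcp_rot: [-3.141, 0.001, 2.657]
ft_force: [-1.5, -0.3, 3.5]
opening: 0.63
```

play_rows(increments=[{"dx":0,"dy":0,"dz":-5,"rx":0,"ry":0,"rz":0},{"dx":0,"dy":0,"dz":-15,"rx":0,"ry":0,"rz":0},{"dx":0,"dy":0,"dz":-35,"rx":0,"ry":0,"rz":0},{"dx":0,"dy":0,"dz":-65,"rx":0,"ry":0,"rz":0},{"dx":0,"dy":0,"dz":-98,"rx":0,"ry":0,"rz":0},{"dx":0,"dy":0,"dz":-130,"rx":0,"ry":0,"rz":0},{"dx":0,"dy":0,"dz":-155,"rx":0,"ry":0,"rz":0},{"dx":0,"dy":0,"dz":-170,"rx":0,"ry":0,"rz":0}])

```text
t: 21.53
eef_pos: [416.3, -304.6, 368.1]
tcp_rot: [-3.14, 0.005, 2.658]
ft_force: [0.7, -0.5, -1.3]
opening: 0.629
```

```bash
python3 - <<'E'
from cell import env,viewer
from h import *
print(delta(env.state(),[413.8,348.5,360],np.deg2rad(159.65)),env.state()["eef_pos"])
E
```

```text
(array([306.2, 576.9,   5.8]), array([-0.016,  0.045, -1.231])) [ 416.32664677 -304.62421253  368.05433948]
```

play_rows(increments=[{"dx":8,"dy":22,"dz":0,"rx":0,"ry":0.04,"rz":0},{"dx":21,"dy":54,"dz":0,"rx":0,"ry":0.04,"rz":-0.1},{"dx":35,"dy":91,"dz":0,"rx":0,"ry":0.04,"rz":-0.2},{"dx":50,"dy":129,"dz":0,"rx":0,"ry":0.04,"rz":-0.3},{"dx":64,"dy":166,"dz":0,"rx":0,"ry":0.04,"rz":-0.4},{"dx":78,"dy":203,"dz":0,"rx":0,"ry":0.04,"rz":-0.5},{"dx":92,"dy":240,"dz":0,"rx":0,"ry":0.04,"rz":-0.6},{"dx":107,"dy":278,"dz":0,"rx":0,"ry":0.04,"rz":-0.7}])

```text
t: 22.2
eef_pos: [450.5, -6.9, 368.0]
tcp_rot: [-3.14, 0.001, 2.731]
ft_force: [1.7, 0.1, -0.9]
opening: 0.632
```

```bash
python3 - <<'E'
from cell import env,viewer
from h import *
print(delta(env.state(),[413.8,348.5,360],np.deg2rad(159.65)),env.state()["eef_pos"])
E
```

```text
(array([175.6, 311.2,   7.3]), array([-0.014,  0.013, -0.529])) [450.52626526  -6.93256588 368.02100955]
```

play_rows(increments=[{"dx":18,"dy":33,"dz":0,"rx":0,"ry":0,"rz":-0.1},{"dx":37,"dy":67,"dz":0,"rx":0,"ry":0,"rz":-0.2},{"dx":56,"dy":101,"dz":0,"rx":0,"ry":0,"rz":-0.3},{"dx":75,"dy":135,"dz":0,"rx":0,"ry":0,"rz":-0.4},{"dx":94,"dy":168,"dz":0,"rx":0,"ry":0,"rz":-0.5},{"dx":112,"dy":200,"dz":0,"rx":0,"ry":0,"rz":-0.53},{"dx":130,"dy":231,"dz":0,"rx":0,"ry":0,"rz":-0.53},{"dx":147,"dy":261,"dz":3,"rx":0,"ry":0,"rz":-0.53}])

```text
t: 22.87
eef_pos: [419.0, 292.9, 365.7]
tcp_rot: [-3.141, 0.002, 2.787]
ft_force: [0.6, -0.5, -0.8]
opening: 0.629
```

```bash
python3 - <<'E'
from cell import env,viewer
from h import *
print(delta(env.state(),[413.8,348.5,325],np.deg2rad(159.65)),env.state()["eef_pos"])
E
```

```text
(array([24.3, 50.3, 40.6]), array([-0.005,  0.02 ,  0.006])) [419.00391779 292.9440595  365.65016984]
```

play_rows(increments=[{"dx":12,"dy":24,"dz":5,"rx":0,"ry":0.02,"rz":0},{"dx":20,"dy":42,"dz":15,"rx":0,"ry":0.02,"rz":0},{"dx":24.3,"dy":50.3,"dz":28,"rx":0,"ry":0.02,"rz":0},{"dx":24.3,"dy":50.3,"dz":38,"rx":0,"ry":0.02,"rz":0},{"dx":24.3,"dy":50.3,"dz":40.6,"rx":0,"ry":0.02,"rz":0},{"dx":24.3,"dy":50.3,"dz":40.6,"rx":0,"ry":0.02,"rz":0},{"dx":24.3,"dy":50.3,"dz":40.6,"rx":0,"ry":0.02,"rz":0}])

```text
t: 23.45
eef_pos: [414.1, 347.4, 325.1]
tcp_rot: [-3.141, -0.0, 2.786]
ft_force: [0.3, -0.6, -0.5]
opening: 0.629
```

```bash
python3 - <<'E'
from cell import env,viewer
from h import *
import pickle
w=viewer.read_camera("wrist");s=env.state();pickle.dump((w,s),open("k3.pkl","wb"))
print(delta(s,[413.8,348.5,325],np.deg2rad(159.65)),s["eef_pos"],s["t"])
b=w["image"][:,:,::-1]
cv2.imwrite("pics/k3.png",crop(b,240,110,160,100,5));cv2.imwrite("pics/k3b.png",b)
E
```

```text
(array([0.7, 0.8, 0.4]), array([-0.004,  0.002, -0.008])) [414.18559447 347.52655657 325.43773216] 23.5
```

View pics/k3.png

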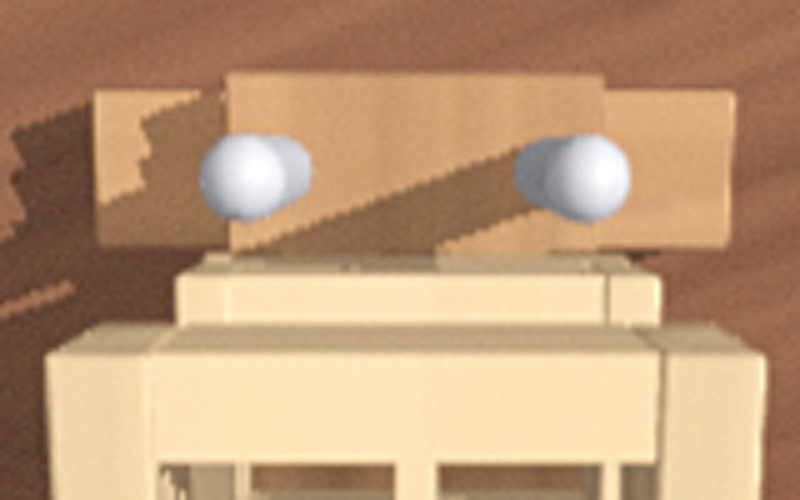

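View pics/k3b.png

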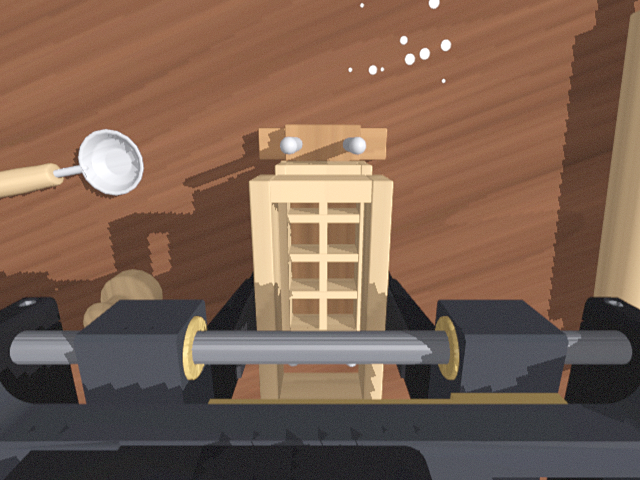

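```bash
python3 - <<'E'
from h import *
import pickle
w,s=pickle.load(open("k3.pkl","rb"));E=s["eef_pos"]
f=lambda x,y:(240+x/5-.4,110+y/5-.4)
toolpts(w,s,f,[("collar",(45,353),E[2]-168.3),("collar",(766,353),E[2]-168.3),("mould",(176,274),82),("mould",(661,274),82),("post",(244,175),93),("post",(587,175),93)])
E
```

```text
collar [ 60.1 -28.5 168.3]
collar [ 60.1  29.9 168.3]
mould [ 61.2 -27.2 243.4]
mould [ 61.3  31.7 243.4]
post [ 73.  -17.7 232.4]
post [ 73.   21.3 232.4]
```

play_rows(increments=[{"dx":1,"dy":0.9,"dz":6,"rx":0,"ry":0,"rz":0},{"dx":1,"dy":0.9,"dz":16,"rx":0,"ry":0,"rz":0},{"dx":1,"dy":0.9,"dz":27,"rx":0,"ry":0,"rz":0},{"dx":1,"dy":0.9,"dz":37,"rx":0,"ry":0,"rz":0},{"dx":1,"dy":0.9,"dz":43,"rx":0,"ry":0,"rz":0},{"dx":1,"dy":0.9,"dz":46,"rx":0,"ry":0,"rz":0},{"dx":1,"dy":0.9,"dz":46.5,"rx":0,"ry":0,"rz":0},{"dx":1,"dy":0.9,"dz":46.5,"rx":0,"ry":0,"rz":0}])

```text
t: 24.17
eef_pos: [413.6, 348.8, 278.8]
tcp_rot: [-3.141, 0.0, 2.786]
ft_force: [-0.2, 0.5, -0.6]
opening: 0.629
```

```bash
python3 - <<'E'
from cell import env,viewer
from h import *
import pickle
w=viewer.read_camera("wrist");s=env.state();pickle.dump((w,s),open("k4.pkl","wb"))
print(s["eef_pos"],s["t"],s["tcp_rot"])
b=w["image"][:,:,::-1]
cv2.imwrite("pics/k4.png",crop(b,240,110,160,100,5))
E
```

```text
[413.6467446  348.77602472 279.12802636] 24.2167 [-3.14146721e+00  3.77877053e-04  2.78563275e+00]
```

View pics/k4.png

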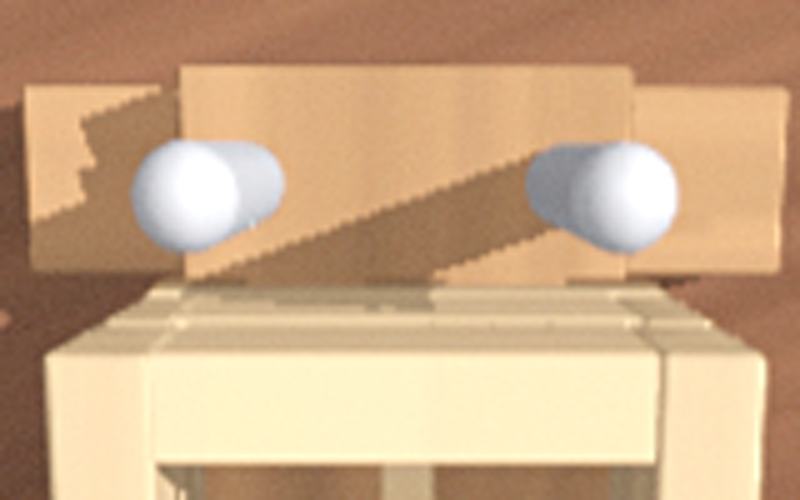

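play_rows(increments=[{"dx":0,"dy":0,"dz":0.8,"rx":0,"ry":0,"rz":0},{"dx":0,"dy":0,"dz":1.6,"rx":0,"ry":0,"rz":0},{"dx":0,"dy":0,"dz":2.6,"rx":0,"ry":0,"rz":0},{"dx":0,"dy":0,"dz":2.8,"rx":0,"ry":0,"rz":0},{"dx":0,"dy":0,"dz":2.8,"rx":0,"ry":0,"rz":0}])

```text
t: 24.63
eef_pos: [413.6, 348.8, 276.4]
tcp_rot: [-3.142, 0.0, 2.786]
ft_force: [0.1, -1.2, -0.7]
opening: 0.625
```

play_rows(increments=[{"dx":0,"dy":0,"dz":0.5,"rx":0,"ry":0,"rz":0},{"dx":0,"dy":0,"dz":1,"rx":0,"ry":0,"rz":0},{"dx":0,"dy":0,"dz":1,"rx":0,"ry":0,"rz":0}])

```text
t: 24.88
eef_pos: [413.5, 348.8, 276.3]
tcp_rot: [3.141, 0.001, 2.786]
ft_force: [-1.9, -0.4, 10.9]
opening: 0.63
```

Contact at 10.9 N; release and retreat.

play_rows(fingers=0.9, increments=[{"dx":0,"dy":0,"dz":0,"rx":0,"ry":0,"rz":0},{"dx":0,"dy":0,"dz":0,"rx":0,"ry":0,"rz":0},{"dx":0,"dy":0,"dz":0,"rx":0,"ry":0,"rz":0},{"dx":0,"dy":0,"dz":0,"rx":0,"ry":0,"rz":0},{"dx":0,"dy":0,"dz":-10,"rx":0,"ry":0,"rz":0},{"dx":0,"dy":0,"dz":-30,"rx":0,"ry":0,"rz":0},{"dx":0,"dy":0,"dz":-60,"rx":0,"ry":0,"rz":0},{"dx":0,"dy":0,"dz":-90,"rx":0,"ry":0,"rz":0}])

```text
t: 25.55
eef_pos: [413.4, 348.7, 367.6]
tcp_rot: [-3.141, -0.0, 2.786]
ft_force: [0.2, -0.0, 0.8]
opening: 0.899
```

play_rows(fingers=1, increments=[{"dx":-10,"dy":0,"dz":-30,"rx":0,"ry":0,"rz":0},{"dx":-30,"dy":0,"dz":-60,"rx":0,"ry":0,"rz":0},{"dx":-50,"dy":0,"dz":-70,"rx":0,"ry":0,"rz":0},{"dx":-50,"dy":0,"dz":-70,"rx":0,"ry":0,"rz":0},{"dx":-50,"dy":0,"dz":-70,"rx":0,"ry":0,"rz":0}])

```text
t: 25.97
eef_pos: [460.4, 330.9, 438.2]
tcp_rot: [-3.141, 0.0, 2.784]
ft_force: [0.1, -0.1, -0.1]
opening: 0.995
```

```bash
python3 - <<'E'
from cell import env, viewer
from h import *
import pickle
w=viewer.read_camera("wrist");s=env.state();pickle.dump((w,s),open("k5.pkl","wb"))
b=w["image"][:,:,::-1]
cv2.imwrite("pics/k5.png",crop(b,250,40,140,220,3))
print(s["eef_pos"],s["tcp_rot"],s["t"])
print(delta(s,[634,194,350],np.deg2rad(222)))
S,T=pickle.load(open("c0.pkl","rb"))
print("press board",rectinfo([onz(T,(100+x/4-.4,130+y/4-.4),14) for x,y in [(472,92),(404,147),(522,279),(588,228)]]))
print("handle top",rectinfo([onz(T,(100+x/4-.4,130+y/4-.4),50) for x,y in [(456,117),(438,136),(517,227),(538,208)]]))
sd=lambda x,y:(240+x/4-.4,115+y/4-.4); tp=lambda x,y:(100+x/4-.4,130+y/4-.4)
for a,b in [((648,252),(472,92)),((600,190),(456,117)),((508,240),(517,227))]: print(tri([(S,sd(*a)),(T,tp(*b))]))
E
```

```text
[459.85088284 331.08753306 437.27353204] [-3.14011186e+00 -7.62094746e-04  2.78509390e+00] 26.0167
(array([-211.1,  -67.6,   87.2]), array([-9.0000e-03, -1.4000e-02, -1.0404e+01]))
press board (array([633.4, 194.4]), array([121.4,  58.1, 119.8,  54.9]), np.float64(42.32))
handle top (array([633.7, 194. ]), array([81. , 17. , 79.6, 18.2]), np.float64(42.68))
(array([698.35515534, 214.41258644,   7.85594991]), array([0.6, 0.6]))
(array([666.13012169, 214.61638513,  54.67478618]), array([2., 2.]))
(array([600.2136088 , 174.24267771,  44.48169023]), array([1.1, 1.1]))
```

View pics/k5.png

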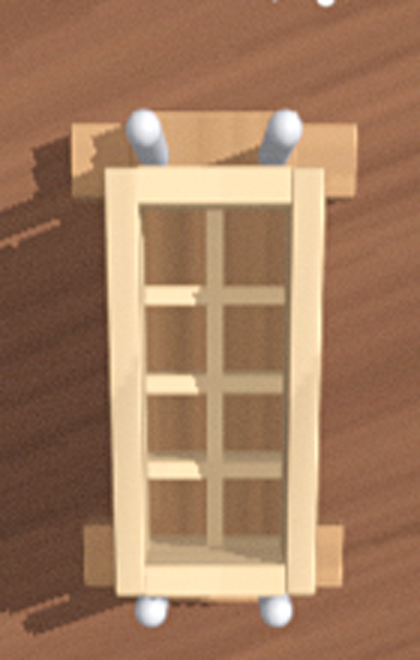

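play_rows(increments=[{"dx":-27,"dy":-9,"dz":5,"rx":0,"ry":0,"rz":-1.15},{"dx":-54,"dy":-18,"dz":15,"rx":0,"ry":0,"rz":-2.3},{"dx":-81,"dy":-26,"dz":27,"rx":0,"ry":0,"rz":-3.45},{"dx":-108,"dy":-35,"dz":39,"rx":0,"ry":0,"rz":-4.6},{"dx":-135,"dy":-44,"dz":51,"rx":0,"ry":0,"rz":-5.75},{"dx":-162,"dy":-53,"dz":63,"rx":0,"ry":0,"rz":-6.9},{"dx":-188,"dy":-61,"dz":75,"rx":0,"ry":0,"rz":-8.05},{"dx":-210,"dy":-67,"dz":80,"rx":0,"ry":0,"rz":-9.2}])

```text
t: 26.68
eef_pos: [633.5, 194.2, 354.3]
tcp_rot: [3.14, -0.006, -2.529]
ft_force: [1.2, 0.2, -0.4]
opening: 1.003
```

play_rows(increments=[{"dx":0,"dy":0,"dz":0,"rx":0,"ry":0,"rz":-1},{"dx":0,"dy":0,"dz":0,"rx":0,"ry":0,"rz":-1.3},{"dx":0,"dy":0,"dz":0,"rx":0,"ry":0,"rz":-1.3},{"dx":0,"dy":0,"dz":0,"rx":0,"ry":0,"rz":-1.3}])

```text
t: 27.02
eef_pos: [632.9, 194.7, 353.5]
tcp_rot: [3.138, -0.007, -2.394]
ft_force: [-0.5, 0.8, 0.1]
opening: 1.0
```

```bash
python3 - <<'E'
from cell import env, viewer
from h import *
import pickle
w=viewer.read_camera("wrist");s=env.state();pickle.dump((w,s),open("p1.pkl","wb"))
b=w["image"][:,:,::-1]
cv2.imwrite("pics/p1.png",b);cv2.imwrite("pics/p1z.png",crop(b,260,140,130,190,4)[:600])
print(s["eef_pos"],s["tcp_rot"],s["t"],s["joints"])
print(delta(s,[633.5,194,350],np.deg2rad(222.5)))
E
```

```text
[632.93251725 194.77465705 353.87181213] [ 3.13859806 -0.00632095 -2.39350257] 27.0667 [ 1.98951040e-01  5.94051702e-01  1.51389101e+00 -8.63435725e-04
  1.04060474e+00 -2.11948668e+00]
(array([ 0.1, -1. ,  3.9]), array([ 0.028, -0.06 ,  0.06 ]))
```

View pics/p1.png

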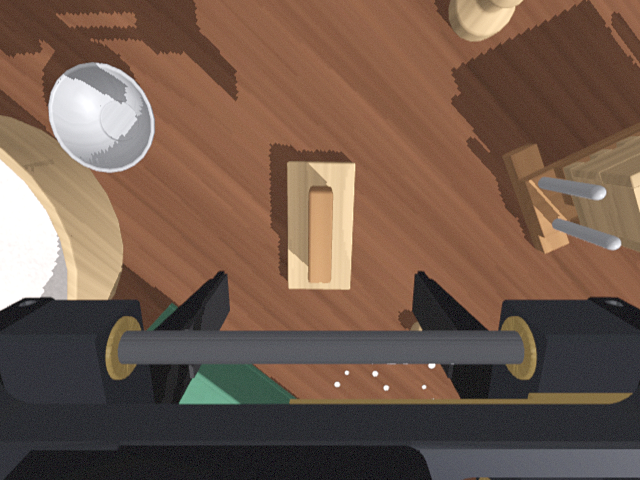

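View pics/p1z.png

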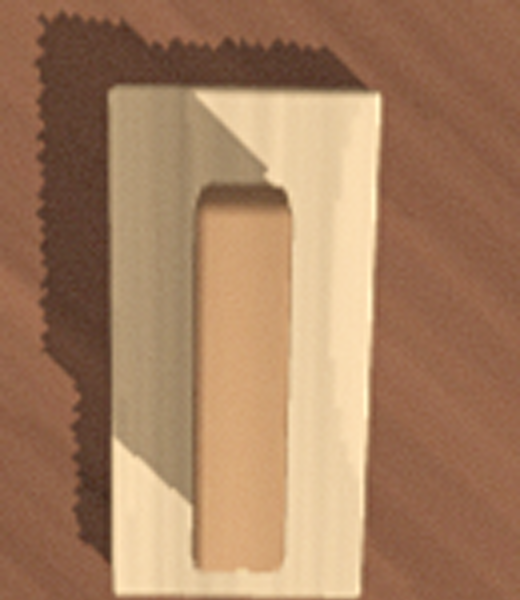

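```bash
python3 - <<'E'
from h import *
import pickle
from cell import env
w,s=pickle.load(open("p1.pkl","rb"))
f=lambda x,y:(260+x/4-.4,140+y/4-.4)
print(rectinfo([onz(w,f(*p),14) for p in [(110,88),(381,93),(360,597),(114,595)]]))
print(rectinfo([onz(w,f(*p),50) for p in [(199,207),(292,209),(285,572),(194,570)]]))
print(delta(env.state(),[633.1,193.8,209],np.deg2rad(222.7)))
E
```

```text
(array([633.4, 196.5]), array([119. ,  59. , 118.5,  59. ]), np.float64(41.9))
(array([633.1, 196.5]), array([76.8, 18.4, 76.9, 19.3]), np.float64(41.94))
(array([ -0.4,  -1.3, 144.9]), array([ 0.029, -0.06 ,  0.027]))
```

```bash
python3 - <<'E'
from h import *
from cell import env
print(delta(env.state(),[633.8,195.2,208.5],np.deg2rad(222.0)))
E
```

```text
(array([ -1.8,  -0.7, 145.4]), array([ 0.028, -0.061,  0.144]))
```

play_rows(increments=[{"dx":-1,"dy":-0.7,"dz":30,"rx":0.03,"ry":-0.06,"rz":0.14},{"dx":-1.8,"dy":-0.7,"dz":65,"rx":0.03,"ry":-0.06,"rz":0.14},{"dx":-1.8,"dy":-0.7,"dz":97,"rx":0.03,"ry":-0.06,"rz":0.14},{"dx":-1.8,"dy":-0.7,"dz":120,"rx":0.03,"ry":-0.06,"rz":0.14},{"dx":-1.8,"dy":-0.7,"dz":135,"rx":0.03,"ry":-0.06,"rz":0.14},{"dx":-1.8,"dy":-0.7,"dz":143,"rx":0.03,"ry":-0.06,"rz":0.14},{"dx":-1.8,"dy":-0.7,"dz":145.4,"rx":0.03,"ry":-0.06,"rz":0.14},{"dx":-1.8,"dy":-0.7,"dz":145.4,"rx":0.03,"ry":-0.06,"rz":0.14}])

```text
t: 27.73
eef_pos: [633.7, 195.5, 208.6]
tcp_rot: [-3.141, -0.0, -2.408]
ft_force: [-0.3, -0.2, 0.3]
opening: 1.002
```

```bash
python3 - <<'E'
from cell import env,viewer
from h import *
w=viewer.read_camera("wrist");s=env.state()
print(delta(s,[633.8,195.2,208.5],np.deg2rad(222.0)),s["eef_pos"])
cv2.imwrite("pics/p2.png",w["image"][:,:,::-1])
E
```

```text
(array([ 0.2, -0.1,  0.8]), array([-0.007,  0.008,  0.002])) [633.86890699 195.4209691  209.29158764]
```

View pics/p2.png

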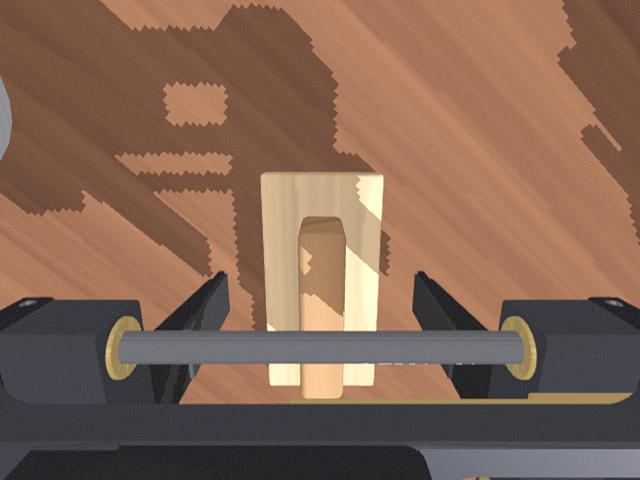

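play_rows(fingers=0, increments=[{"dx":0,"dy":0,"dz":0,"rx":0,"ry":0,"rz":0},{"dx":0,"dy":0,"dz":0,"rx":0,"ry":0,"rz":0},{"dx":0,"dy":0,"dz":0,"rx":0,"ry":0,"rz":0},{"dx":0,"dy":0,"dz":0,"rx":0,"ry":0,"rz":0},{"dx":0,"dy":0,"dz":0,"rx":0,"ry":0,"rz":0},{"dx":0,"dy":0,"dz":0,"rx":0,"ry":0,"rz":0},{"dx":0,"dy":0,"dz":0,"rx":0,"ry":0,"rz":0},{"dx":0,"dy":0,"dz":0,"rx":0,"ry":0,"rz":0}])

```text
t: 28.45
eef_pos: [633.9, 195.4, 209.3]
tcp_rot: [-3.141, 0.001, -2.408]
ft_force: [0.2, -0.6, -0.0]
opening: 0.497
```

play_rows(increments=[{"dx":0,"dy":0,"dz":0,"rx":0,"ry":0,"rz":0},{"dx":0,"dy":0,"dz":0,"rx":0,"ry":0,"rz":0},{"dx":0,"dy":0,"dz":0,"rx":0,"ry":0,"rz":0},{"dx":0,"dy":0,"dz":0,"rx":0,"ry":0,"rz":0}])

```text
t: 28.78
eef_pos: [633.9, 195.4, 209.3]
tcp_rot: [-3.141, 0.001, -2.408]
ft_force: [0.2, 0.0, 0.4]
opening: 0.219
```

play_rows(increments=[{"dx":0,"dy":0,"dz":-5,"rx":0,"ry":0,"rz":0},{"dx":0,"dy":0,"dz":-15,"rx":0,"ry":0,"rz":0},{"dx":0,"dy":0,"dz":-35,"rx":0,"ry":0,"rz":0},{"dx":0,"dy":0,"dz":-65,"rx":0,"ry":0,"rz":0},{"dx":0,"dy":0,"dz":-98,"rx":0,"ry":0,"rz":0},{"dx":0,"dy":0,"dz":-130,"rx":0,"ry":0,"rz":0},{"dx":0,"dy":0,"dz":-160,"rx":0,"ry":0,"rz":0},{"dx":0,"dy":0,"dz":-180,"rx":0,"ry":0,"rz":0}])

```text
t: 29.45
eef_pos: [633.4, 195.4, 393.5]
tcp_rot: [-3.139, 0.004, -2.408]
ft_force: [0.7, 0.0, -2.5]
opening: 0.209
```

```bash
python3 - <<'E'
from cell import env,viewer
from h import *
w=viewer.read_camera("wrist");s=env.state()
print(delta(s,[413.7,348.7,375],np.deg2rad(159.65)),s["eef_pos"])
cv2.imwrite("pics/p3.png",w["image"][:,:,::-1])
E
```

```text
(array([ 61. , 261.2,  20. ]), array([-1.0000e-03,  9.2000e-02,  1.0395e+01])) [633.6428482  195.47345233 396.72805569]
```

View pics/p3.png

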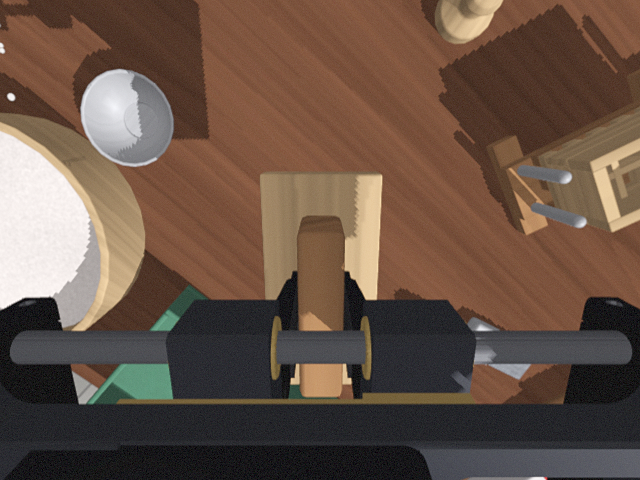

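play_rows(increments=[{"dx":6,"dy":20,"dz":0,"rx":0,"ry":0.05,"rz":0.7},{"dx":14,"dy":52,"dz":0,"rx":0,"ry":0.09,"rz":1.8},{"dx":21,"dy":85,"dz":0,"rx":0,"ry":0.09,"rz":2.9},{"dx":29,"dy":118,"dz":0,"rx":0,"ry":0.09,"rz":4},{"dx":37,"dy":151,"dz":0,"rx":0,"ry":0.09,"rz":5.1},{"dx":44,"dy":184,"dz":0,"rx":0,"ry":0.09,"rz":6.2},{"dx":51,"dy":215,"dz":0,"rx":0,"ry":0.09,"rz":7.3},{"dx":56,"dy":240,"dz":0,"rx":0,"ry":0.09,"rz":8.4}])

```text
t: 30.17
eef_pos: [429.2, 337.1, 395.4]
tcp_rot: [-3.141, 0.0, 2.99]
ft_force: [0.2, 1.0, -1.6]
opening: 0.213
```

```bash
python3 - <<'E'
from cell import env,viewer
from h import *
s=env.state()
print(delta(s,[413.7,348.7,360],np.deg2rad(159.65)),s["eef_pos"])
E
```

```text
(array([17.1,  9.2, 35.4]), array([-0.009,  0.002,  1.945])) [429.22048437 337.07969533 395.37743506]
```

play_rows(increments=[{"dx":8,"dy":5,"dz":5,"rx":0,"ry":0,"rz":0.8},{"dx":14,"dy":8,"dz":12,"rx":0,"ry":0,"rz":1.5},{"dx":17.1,"dy":9.2,"dz":22,"rx":0,"ry":0,"rz":1.94},{"dx":17.1,"dy":9.2,"dz":31,"rx":0,"ry":0,"rz":1.94},{"dx":17.1,"dy":9.2,"dz":35,"rx":0,"ry":0,"rz":1.94},{"dx":17.1,"dy":9.2,"dz":35,"rx":0,"ry":0,"rz":1.94},{"dx":17.1,"dy":9.2,"dz":35,"rx":0,"ry":0,"rz":1.94}])

```text
t: 30.75
eef_pos: [414.0, 348.5, 360.4]
tcp_rot: [-3.14, 0.0, 2.788]
ft_force: [1.0, 1.1, -2.7]
opening: 0.207
```

```bash
python3 - <<'E'
from cell import env,viewer
from h import *
import pickle
w=viewer.read_camera("wrist");s=env.state();pickle.dump((w,s),open("p4.pkl","wb"))
print(delta(s,[413.7,348.7,360],np.deg2rad(159.65)),s["eef_pos"],s["t"])
b=w["image"][:,:,::-1]
cv2.imwrite("pics/p4.png",crop(b,240,110,160,100,5));cv2.imwrite("pics/p4b.png",b)
E
```

```text
(array([0.4, 0. , 0.6]), array([-0.007,  0.005,  0.009])) [414.07739205 348.52760866 360.61968262] 30.8
```

View pics/p4.png

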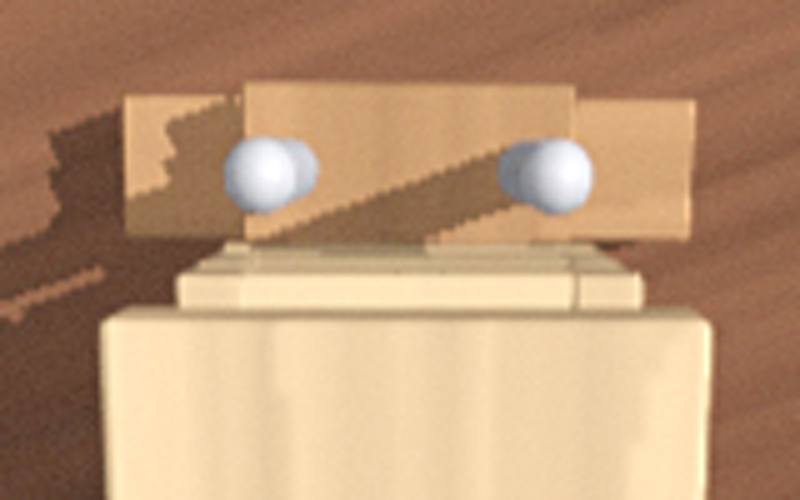

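View pics/p4b.png

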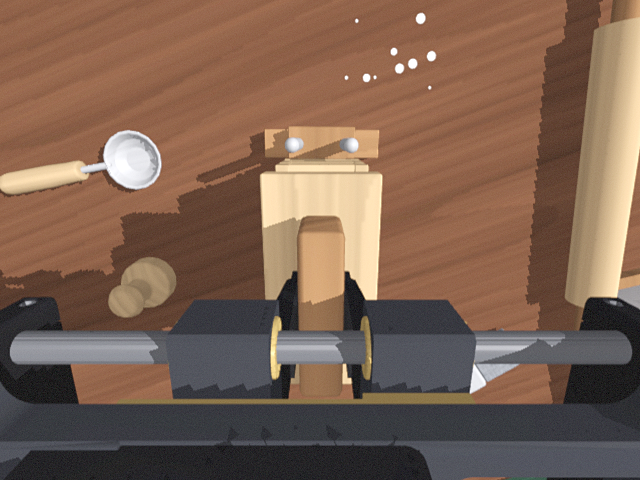

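```bash
python3 - <<'E'
from h import *
import pickle
w,s=pickle.load(open("p4.pkl","rb"));E=s["eef_pos"]
f=lambda x,y:(240+x/5-.4,110+y/5-.4)
z=E[2]-209.3+14
toolpts(w,s,f,[("press",(100,320),z),("press",(713,320),z),("collar",(177,273),108),("collar",(643,273),108),("post",(262,175),93),("post",(556,175),93)])
hs=None
E
```

```text
press [ 60.2 -28.4 195.3]
press [ 60.2  30.2 195.2]
collar [ 60.7 -28.1 252.6]
collar [ 60.7  30.9 252.6]
post [ 72.4 -18.2 267.6]
post [ 72.4  20.8 267.6]
```

play_rows(increments=[{"dx":0.5,"dy":0.1,"dz":6,"rx":0,"ry":0,"rz":0},{"dx":0.5,"dy":0.1,"dz":15,"rx":0,"ry":0,"rz":0},{"dx":0.5,"dy":0.1,"dz":25,"rx":0,"ry":0,"rz":0},{"dx":0.5,"dy":0.1,"dz":33,"rx":0,"ry":0,"rz":0},{"dx":0.5,"dy":0.1,"dz":38,"rx":0,"ry":0,"rz":0},{"dx":0.5,"dy":0.1,"dz":40,"rx":0,"ry":0,"rz":0},{"dx":0.5,"dy":0.1,"dz":40.5,"rx":0,"ry":0,"rz":0},{"dx":0.5,"dy":0.1,"dz":40.5,"rx":0,"ry":0,"rz":0}])

```text
t: 31.47
eef_pos: [413.7, 348.8, 320.0]
tcp_rot: [-3.141, 0.0, 2.787]
ft_force: [-0.0, 1.3, -2.3]
opening: 0.209
```

```bash
python3 - <<'E'
from cell import env,viewer
from h import *
import pickle
w=viewer.read_camera("wrist");sd=viewer.read_camera("side");s=env.state()
print(s["eef_pos"],s["t"],s["tcp_rot"])
b=w["image"][:,:,::-1]
cv2.imwrite("pics/p5.png",crop(b,240,110,160,100,5));cv2.imwrite("pics/p5s.png",crop(sd["image"][:,:,::-1],215,60,150,120,5))
E
```

```text
[413.69439199 348.82568446 320.39474383] 31.5667 [-3.14129885e+00  7.87978712e-04  2.78739516e+00]
```

View pics/p5.png

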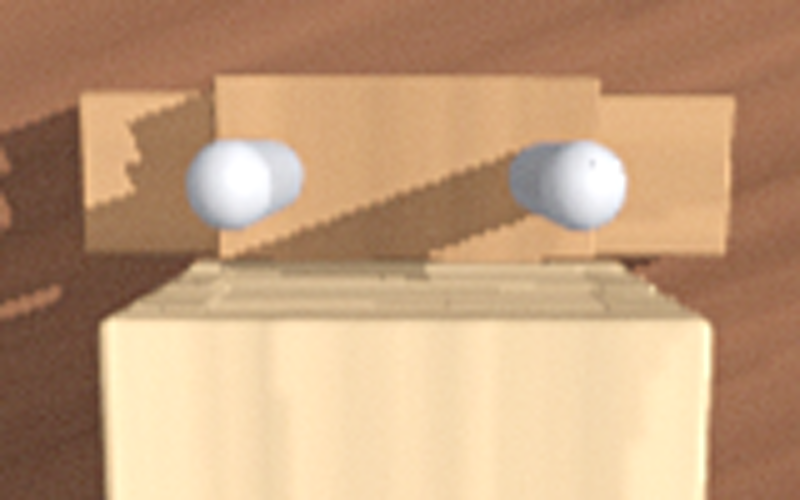

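View pics/p5s.png

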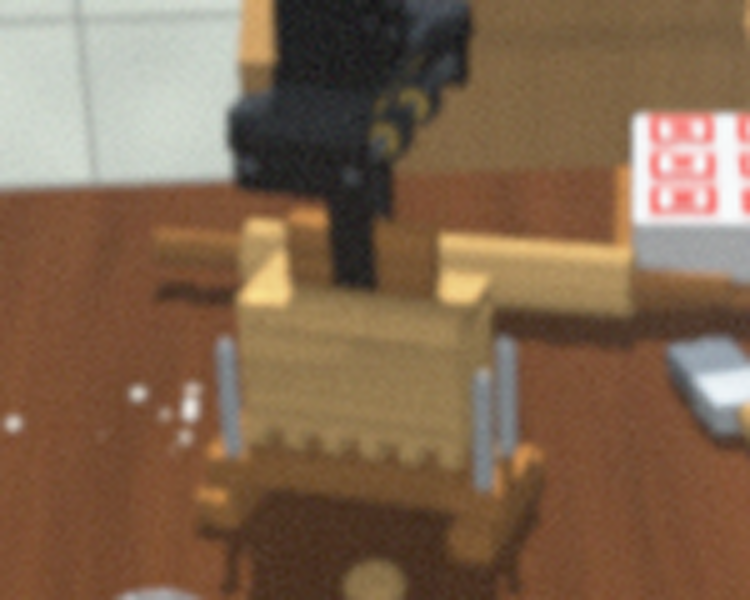

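Board edges line up with the collar below. Lower to contact.

play_rows(increments=[{"dx":0,"dy":0,"dz":0.8,"rx":0,"ry":0,"rz":0},{"dx":0,"dy":0,"dz":1.6,"rx":0,"ry":0,"rz":0},{"dx":0,"dy":0,"dz":2.4,"rx":0,"ry":0,"rz":0},{"dx":0,"dy":0,"dz":3,"rx":0,"ry":0,"rz":0},{"dx":0,"dy":0,"dz":3,"rx":0,"ry":0,"rz":0}])

```text
t: 31.98
eef_pos: [413.7, 348.8, 317.3]
tcp_rot: [-3.141, 0.001, 2.787]
ft_force: [-0.2, -0.4, -1.6]
opening: 0.21
```

play_rows(increments=[{"dx":0,"dy":0,"dz":0.5,"rx":0,"ry":0,"rz":0},{"dx":0,"dy":0,"dz":0.8,"rx":0,"ry":0,"rz":0},{"dx":0,"dy":0,"dz":0.8,"rx":0,"ry":0,"rz":0}])

```text
t: 32.23
eef_pos: [413.7, 348.8, 317.2]
tcp_rot: [3.142, 0.001, 2.787]
ft_force: [-1.3, -1.9, 6.0]
opening: 0.207
```

play_rows(fingers=0.5, increments=[{"dx":0,"dy":0,"dz":0,"rx":0,"ry":0,"rz":0},{"dx":0,"dy":0,"dz":0,"rx":0,"ry":0,"rz":0},{"dx":0,"dy":0,"dz":0,"rx":0,"ry":0,"rz":0},{"dx":0,"dy":0,"dz":0,"rx":0,"ry":0,"rz":0},{"dx":0,"dy":0,"dz":0,"rx":0,"ry":0,"rz":0},{"dx":0,"dy":0,"dz":-10,"rx":0,"ry":0,"rz":0},{"dx":0,"dy":0,"dz":-30,"rx":0,"ry":0,"rz":0},{"dx":0,"dy":0,"dz":-60,"rx":0,"ry":0,"rz":0}])

```text
t: 32.9
eef_pos: [413.5, 348.7, 376.7]
tcp_rot: [-3.138, -0.001, 2.787]
ft_force: [0.1, -0.0, 0.6]
opening: 0.504
```

play_rows(fingers=1, increments=[{"dx":-10,"dy":0,"dz":-35,"rx":0,"ry":0,"rz":0},{"dx":-30,"dy":0,"dz":-70,"rx":0,"ry":0,"rz":0},{"dx":-50,"dy":0,"dz":-100,"rx":0,"ry":0,"rz":0},{"dx":-50,"dy":0,"dz":-100,"rx":0,"ry":0,"rz":0},{"dx":-50,"dy":0,"dz":-100,"rx":0,"ry":0,"rz":0}])

```text
t: 33.32
eef_pos: [460.8, 331.1, 478.4]
tcp_rot: [-3.141, 0.001, 2.786]
ft_force: [-0.9, -0.9, -0.9]
opening: 0.8
```

```bash
python3 - <<'E'
from cell import env,viewer
from h import *
import pickle
w=viewer.read_camera("wrist");sd=viewer.read_camera("side");t=viewer.read_camera("top");s=env.state();pickle.dump((w,s,t,sd),open("z.pkl","wb"))
print(s["eef_pos"],s["t"],s["ft_force"])
b=w["image"][:,:,::-1]
cv2.imwrite("pics/z1.png",crop(b,250,40,140,220,3));cv2.imwrite("pics/z2.png",crop(sd["image"][:,:,::-1],215,60,150,120,5))
cv2.imwrite("pics/z3.png",t["image"][:,:,::-1])
E
```

```text
[460.02830937 331.62746435 475.73230215] 33.4667 [-0.79092778 -0.4998941  -1.32433836]
```

View pics/z1.png

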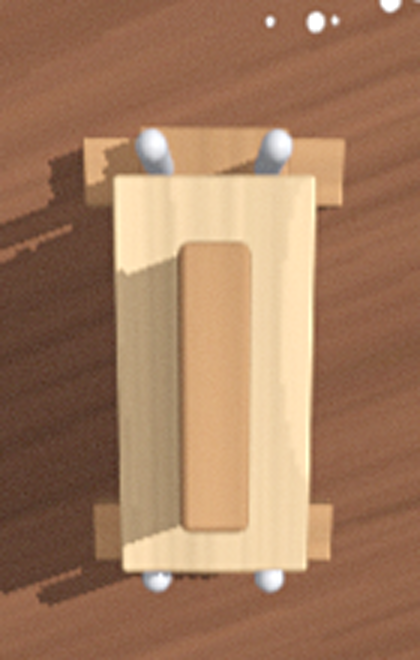

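View pics/z2.png

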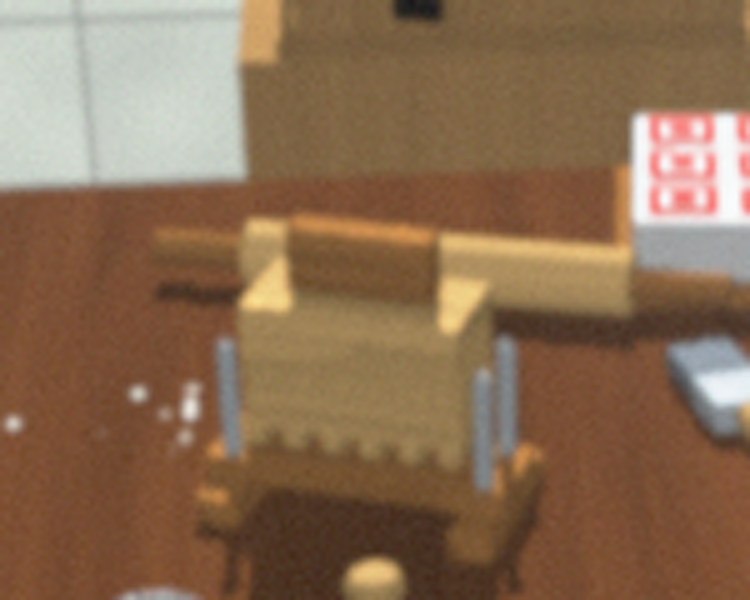

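View pics/z3.png

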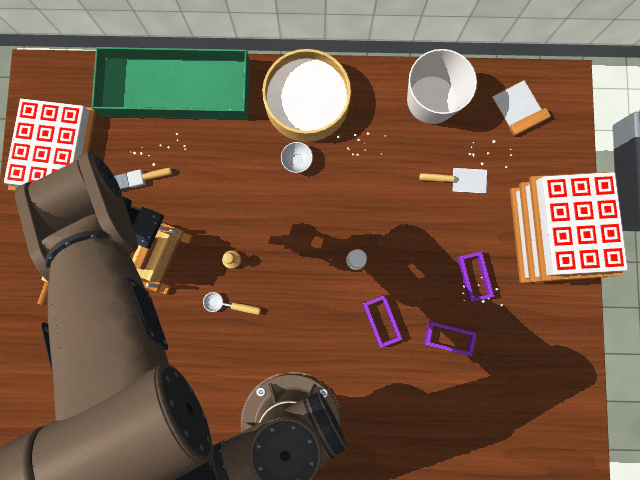

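play_rows(increments=[{"dx":0,"dy":0,"dz":0,"rx":0,"ry":0,"rz":0},{"dx":0,"dy":0,"dz":0,"rx":0,"ry":0,"rz":0},{"dx":0,"dy":0,"dz":0,"rx":0,"ry":0,"rz":0},{"dx":0,"dy":0,"dz":0,"rx":0,"ry":0,"rz":0}])

```text
t: 33.8
eef_pos: [459.9, 331.8, 475.3]
tcp_rot: [-3.136, -0.003, 2.788]
ft_force: [0.1, -0.3, 0.7]
opening: 0.996
```

```bash
python3 - <<'E'
from h import *
import pickle
from cell import env
f=lambda x,y:(250+x/3-.33,40+y/3-.33)
w,s=pickle.load(open("k5.pkl","rb"))
print("collar",rectinfo([onz(w,f(*p),108) for p in [(104,169),(325,169),(314,595),(116,595)]]))
w,s,t,sd=pickle.load(open("z.pkl","rb"))
print("press",rectinfo([onz(w,f(*p),122) for p in [(112,177),(317,177),(306,571),(122,572)]]))
S,T=pickle.load(open("c0.pkl","rb"))
for n,(x,y) in dict(stamp=(232,259),jar=(357,259),bowl=(297,157)).items():
    for nm,a,b,(X,Y) in [("top",T,t,(x,y))]:
        A=a["image"][Y-25:Y+25,X-20:X+20].astype(np.float32).mean(2);B=b["image"][Y-25:Y+25,X-20:X+20].astype(np.float32).mean(2)
        print(n,cv2.phaseCorrelate(A,B))
print(env.state()["qvel"].round(3))
E
```

```text
collar (array([414.4, 349.6]), array([118.7,  59.3, 118.7,  59.1]), np.float64(159.65))
press (array([414.3, 349.6]), array([118.9,  59.8, 118.6,  59.2]), np.float64(159.59))
stamp ((0.027584798579965764, -0.06746082751145366), 0.915563916683197)
jar ((0.15773532617454222, 0.15918260294716546), 0.7930252418518067)
bowl ((0.01870918126683918, 0.006723230789361878), 0.9970272091627121)
[-0.003 -0.001 -0.005 -0.003  0.002 -0.   ]
```

All pieces agree within about 1 mm and the bystanders are unmoved, so I'm handing in.

```bash
python3 - <<'E'
from cell import env
print(env.job_done())
E
```

```text
the job is handed in; nothing more can be done
None
```

I stacked the grate, mould, pale collar and press board (handle up) on the carrier between the four posts. Each piece was lowered until it touched (6–11 N at the wrist) before I let go. The job was handed in at about 34 s with the gripper open and well clear.

**Centring:** Wrist-camera readings after each release put the four piece centres within about 1 mm of each other, at (413.7–414.4, 349.6–350.1) mm. Their angles were 159.6–159.7°, matching the posts at 159.7°. The side view shows the stack upright and flat between the posts.

**Bystanders:** The stamp, jar and bowl moved less than 0.25 px in the top view, so they were not disturbed.

**Disagreements:**
- The post readings put the carrier centre about 1 to 2 mm from the stack along the carrier's length, inside the 6 mm of play at each end. This partly reflects the assumed height of the post tops.
- The wrist camera read about 1 to 1.5 mm off sideways compared with the gripper and the top camera. I allowed for this by comparing each piece with the one below it in the same picture.

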